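# Put the hand laps away in the grit drawer

### The arm

A 6-joint arm with a two-finger parallel gripper is mounted at the origin on the work surface. World frame = base frame: x ahead of the robot, y to its left, z up, the work surface at z = 0. Lengths are in m, angles in rad, forces in N, time in s.
With the tool pointing down it reaches from about 0.3 to 0.85 m from the base axis. Payload 4.2 kg.
Tool frame: the origin (TCP) lies between the finger pads; the fingertips stand ctrl.tcp_to_tips ahead of it and the grasp point (between the pads) lies 5 mm behind it (ctrl.tcp_to_tips is the distance from the TCP to the fingertips, in m); z points along the fingers, y is the line along which they close (so a half turn about z gives the same grasp; the last joint's range is limited). The gripper opens to 91 mm and grips with 3 to 60 N. Pads are 32 mm wide; open, the fingers measure 118 mm over their backs; the gripper's body (76 mm by 178 mm) begins 60 mm behind the grasp point.
Start: joints at [-1.126, 0.32, 1.565, -0, 1.257, -0.02], TCP at [0.258, -0.514, 0.228] pointing down, gripper open.
Joint ranges: [-3.11, 3.11], [-0.84, 2.01], [0.21, 2.61], [-1.34, 4.49], [0.05, 2.63], [-2.56, 2.56]. Speed limits (rad/s): [2.57, 2.57, 3.14, 3.14, 3.14, 3.14].

### API

Orientations are given as a rotation vector (axis times angle).
In Python, from bench import ctrl gives the robot as it stands.
- The arm moves only by the tool apply_moves, never from a script. Its argument "rows" is a list of rows, each an object of numbers: "x", "y", "z": the shift along the tool's x, y, z normalised to -1 to 1, where 1 is 0.25 m; "wx", "wy", "wz": the turn, a rotation vector about the tool's x, y, z normalised to -1 to 1, where 1 is 30 degrees; "grip": the opening, from -1 (shut) to 1 (fully open). A call has 1 to 12 rows; each row shifts and turns the commanded pose from where the row before left it, along the tool's axes as they then stand; what a row does not reach is not made up. A row lasts 1/8 s, in which the tool goes at most 62.5 mm and 10.7 degrees, less where a joint would pass 70% of its speed; a pose out of reach is approached as far as the arm can. A call with a number of a shift or a turn outside -1 to 1 is refused whole. A call with a gripper value outside its range is refused whole. The fingers move at their own pace and stop on an object; "newtons" is the grip in N (left out, the last holds). Time passes only in rows, so rows that do not move let the fingers close. It gives the time, the measured TCP pose, the force, the opening and the grip force at its end, in the units of the state.
- ctrl.state(): the state, without advancing time (a new reading comes with each control period).
- ctrl.camera(name): name is "side" or "top"; returns a dict with "frame" (420x560x3 uint8, red, green, blue), "camera_matrix" (3x3 intrinsics, pixels), "k1" (the pictures are not rectified: a ray, as slopes to the right and down, at radius r is drawn at 1 + k1 r^2 times it, then the intrinsics apply), "pose" (4x4, takes a point from camera to world coordinates). Camera axes: x right, y down, z forward; pixel columns grow to the right and rows downward; lengths in m; the calibration is good to about 2 mm. A picture is of the moment at which its call begins. There is no depth.
- ctrl.close_job(): hands the job in; it is judged then, once.
The state is a dict: "time": time; "joint_pos": joint angles; "qd": joint speeds; "joint_torque": joint torques, N m; "ee_pos": TCP position; "eef_rot": TCP orientation; "wrist_force": force on the tool from outside, world axes, zero at the start; "wrist_torque": the same for the moment, N m; "finger_gap": finger opening in m; "grip_force": force on a finger pad.
Only numpy, scipy, OpenCV 4.12 (cv2) and the standard library are available. Lean on these libraries where they do the work, as an engineer would, in place of code of your own. Each camera call takes 0.05 s, during which the arm holds its last target. There are 200 camera calls.

### The job

Put the hand laps away after the grinding class: pull the chest's drawer right out to its stop, take every lap out of the sloped draining rack and lay it flat, grip up and lengthwise, in the drawer compartment of its own colour so that grits do not mix (two of a colour lie end to end), then push the drawer fully shut without slamming it. Leave the vase, the felt wheel and the glass ring where they are.

Things in the scene. Friction and masses are not known exactly. Their poses are not given: they have to be found in the camera images.
- red_1: hand lap for grinding glass: flat red block 84 mm long (own x), 52 wide (y), 12 thick, dark plate underneath; on top in the middle a moulded grip 60 mm long (x), 26 wide (y), reaching 39 mm above the underside; 0.12 to 0.24 kg. Origin: centre of the underside; z up through the grip. Starts in a compartment of the rack, flat on its slope, x roughly up the slope. May be absent (None).
- yellow_1: hand lap for grinding glass: flat yellow block 84 mm long (own x), 52 wide (y), 12 thick, dark plate underneath; on top in the middle a moulded grip 60 mm long (x), 26 wide (y), reaching 39 mm above the underside; 0.12 to 0.24 kg. Origin: centre of the underside; z up through the grip. Starts in a compartment of the rack, flat on its slope, x roughly up the slope. May be absent (None).
- blue_1: hand lap for grinding glass: flat blue block 84 mm long (own x), 52 wide (y), 12 thick, dark plate underneath; on top in the middle a moulded grip 60 mm long (x), 26 wide (y), reaching 39 mm above the underside; 0.12 to 0.24 kg. Origin: centre of the underside; z up through the grip. Starts in a compartment of the rack, flat on its slope, x roughly up the slope. May be absent (None).
- red_2: hand lap for grinding glass: flat red block 84 mm long (own x), 52 wide (y), 12 thick, dark plate underneath; on top in the middle a moulded grip 60 mm long (x), 26 wide (y), reaching 39 mm above the underside; 0.12 to 0.24 kg. Origin: centre of the underside; z up through the grip. Starts in a compartment of the rack, flat on its slope, x roughly up the slope. May be absent (None).
- yellow_2: hand lap for grinding glass: flat yellow block 84 mm long (own x), 52 wide (y), 12 thick, dark plate underneath; on top in the middle a moulded grip 60 mm long (x), 26 wide (y), reaching 39 mm above the underside; 0.12 to 0.24 kg. Origin: centre of the underside; z up through the grip. Starts in a compartment of the rack, flat on its slope, x roughly up the slope. May be absent (None).
- blue_2: hand lap for grinding glass: flat blue block 84 mm long (own x), 52 wide (y), 12 thick, dark plate underneath; on top in the middle a moulded grip 60 mm long (x), 26 wide (y), reaching 39 mm above the underside; 0.12 to 0.24 kg. Origin: centre of the underside; z up through the grip. Starts in a compartment of the rack, flat on its slope, x roughly up the slope. May be absent (None).
- drawer (a joint): the drawer's travel out of the chest in m: 0 fully shut, 0.205 at its stop. Starts shut or up to 0.03 ajar; stays where it is left (2 N friction). Inside, three compartments side by side with red, yellow and blue liners, each 200 mm long (into the chest), 84 wide, open above, parted by dividers 14 mm high; room in each for two laps end to end. Plates of the same colours on the front.
- drawer_handle (a point): middle of the drawer's bar handle: level round bar 10 mm thick, 140 long, 90 mm above the bench, 30 mm clear of the front; moves with the drawer. x points into the chest (pull along -x), y left, z up. From it the compartments' floor centres lie at x +147, z -35 mm and y +88 (red), 0 (yellow), -88 mm (blue). Drawer rims reach 7 mm above it, the front 22, the chest's top 28.
- rack: fixed white draining rack, 3 x 2 compartments on a wire stand. Origin on the bench under its centre; slopes down towards its own -x at 0.26 rad, floor 55 mm above the bench at the centre, 29 mm at the low and 81 mm at the high end. Compartments 98 mm (along the slope) by 84 mm, rims and dividers 12 to 14 mm high. Rack and chest may change sides from start to start.
- vase: bystander: magenta glass vase, 72 mm across, 112 high, standing on the bench behind the rack; origin centre of its foot.
- felt_wheel: bystander: grey felt polishing wheel with a brass hub, 72 mm across, 22 thick, lying on the bench in front of the rack; origin centre of its underside.
- glass_ring: bystander: amber glass ring, 80 mm across, 26 high, lying flat on the bench; origin centre of its underside.
There are look-alikes about, which are no part of the job. What is shaped like the blue_1 but green or pink is not meant. Leave any pink or purple look-alike of the red_2 alone.

How it is judged:
On the way, in this order (a step that is already met when the one before it is completed fails the run):
1. the drawer is pulled out to its stop (within 10 mm) (value of joint drawer above 0.195 m), for 0.2 s.
2. every lap lies flat, lengthwise and released in the compartment of its own colour (x of red_1 in the frame of drawer_handle between 0.081 and 0.213 m and y of red_1 in the frame of drawer_handle between 0.062 and 0.114 m and z of each of red_1, yellow_1, blue_1, red_2, yellow_2, blue_2 in the frame of drawer_handle below -0.025 m and angle between each of red_1, yellow_1, blue_1, red_2, yellow_2, blue_2's own z axis and vertical below 0.12 rad and angle between the x axis of each of red_1, yellow_1, blue_1, red_2, yellow_2, blue_2 and the x axis of drawer_handle, either way round below 0.5 rad and x of yellow_1 in the frame of drawer_handle between 0.081 and 0.213 m and y of yellow_1 in the frame of drawer_handle between -0.026 and 0.026 m and x of blue_1 in the frame of drawer_handle between 0.081 and 0.213 m and y of blue_1 in the frame of drawer_handle between -0.114 and -0.062 m and x of red_2 in the frame of drawer_handle between 0.081 and 0.213 m and y of red_2 in the frame of drawer_handle between 0.062 and 0.114 m and x of yellow_2 in the frame of drawer_handle between 0.081 and 0.213 m and y of yellow_2 in the frame of drawer_handle between -0.026 and 0.026 m and x of blue_2 in the frame of drawer_handle between 0.081 and 0.213 m and y of blue_2 in the frame of drawer_handle between -0.114 and -0.062 m and contact force between each of red_1, yellow_1, blue_1, red_2, yellow_2, blue_2 and the fingers below 0.2 N), for 0.3 s.
At the end, for the whole second after the job is handed in: The drawer is shut to within 6 mm; every lap present lies in the drawer compartment of its own colour, flat on the floor (within 10 mm of it, tilt under 0.12 rad, grip up), lengthwise (within 0.5 rad) and at rest (value of joint drawer below 0.006 m and x of red_1 in the frame of drawer_handle between 0.081 and 0.213 m and y of red_1 in the frame of drawer_handle between 0.062 and 0.114 m and z of each of red_1, yellow_1, blue_1, red_2, yellow_2, blue_2 in the frame of drawer_handle below -0.025 m and angle between each of red_1, yellow_1, blue_1, red_2, yellow_2, blue_2's own z axis and vertical below 0.12 rad and angle between the x axis of each of red_1, yellow_1, blue_1, red_2, yellow_2, blue_2 and the x axis of drawer_handle, either way round below 0.5 rad and x of yellow_1 in the frame of drawer_handle between 0.081 and 0.213 m and y of yellow_1 in the frame of drawer_handle between -0.026 and 0.026 m and x of blue_1 in the frame of drawer_handle between 0.081 and 0.213 m and y of blue_1 in the frame of drawer_handle between -0.114 and -0.062 m and x of red_2 in the frame of drawer_handle between 0.081 and 0.213 m and y of red_2 in the frame of drawer_handle between 0.062 and 0.114 m and x of yellow_2 in the frame of drawer_handle between 0.081 and 0.213 m and y of yellow_2 in the frame of drawer_handle between -0.026 and 0.026 m and x of blue_2 in the frame of drawer_handle between 0.081 and 0.213 m and y of blue_2 in the frame of drawer_handle between -0.114 and -0.062 m and linear speed of each of red_1, yellow_1, blue_1, red_2, yellow_2, blue_2 below 0.02 m/s); the robot touches nothing.
It fails at once if the vase is knocked or shifted by more than 30 mm (distance of vase from where it was at the start of the episode above 0.03 m).
It fails at once if the felt wheel is knocked or shifted by more than 30 mm (distance of felt_wheel from where it was at the start of the episode above 0.03 m).
It fails at once if the glass ring is knocked or shifted by more than 30 mm (distance of glass_ring from where it was at the start of the episode above 0.03 m).
It fails at once if the drawer is slammed (closing faster than 0.5 m/s) (velocity of joint drawer below -0.5 m/s).
Of red_1, yellow_1, blue_1, red_2, yellow_2, blue_2 only 4 to 6 are there at a start; the rules pass over those that are not, and their reading is None.
At some moment in a run one of red_1, yellow_1, blue_1, red_2, yellow_2, blue_2 may be knocked a few centimetres aside while the robot is not near it.
Once in a run the grip may slacken for a moment while it holds something.
It also fails if it takes over 210 s, if anything falls off the work surface, if the arm or the gripper's body presses on something with over 40 N, if the wrist force passes 120 N, or if a joint passes its speed limit or range.

## Working session

There is one attempt and no reset: what is moved stays moved. The work goes in short steps, Python scripts to look and compute and a tool call to move; the robot and the scene stay as the last step left them, time stands still between calls to the robot, and variables do not carry over. Pictures are saved under pics/ and viewed, at most 14 in all, crops included, and the job is handed in when it is done.

Besides the shell and the picture viewer there is one more tool, called after "Call:" as name([rows], argument=value, ...), one row to a line, values as JSON. apply_moves: Moves the arm, as the interface text tells. Scaled input: -1 to 1 covers 0.25 m each way for a shift and 30 degrees each way for a turn. Its arguments: {"type":"object","properties":{"rows":{"type":"array","items":{"type":"object","properties":{"x":{"type":"number"},"y":{"type":"number"},"z":{"type":"number"},"wx":{"type":"number"},"wy":{"type":"number"},"wz":{"type":"number"},"grip":{"type":"number"}}}},"newtons":{"type":"number"}},"required":["rows"]}

```bash
mkdir -p pics; ls
cat > h.py <<'E'
import numpy as np, cv2
from bench import ctrl
from scipy.spatial.transform import Rotation as R
def shot(n):
    c=ctrl.camera(n); return c
def save(c,f,crop=None,s=1):
    im=c['frame'][:,:,::-1]
    if crop: a,b,d,e=crop; im=im[b:e,a:d]
    if s!=1: im=cv2.resize(im,None,fx=s,fy=s,interpolation=cv2.INTER_CUBIC)
    cv2.imwrite('pics/'+f,im)
def ray(c,uv):
    K=c['camera_matrix'];uv=np.atleast_2d(uv).astype(float)
    p=cv2.undistortPoints(uv[:,None],K,np.array([c['k1'],0,0,0.]))[:,0]
    d=np.c_[p,np.ones(len(p))]@c['pose'][:3,:3].T
    return c['pose'][:3,3],d
def plane(c,uv,z):
    o,d=ray(c,uv); return o+d*((z-o[2])/d[:,2])[:,None]
def proj(c,P):
    T=np.linalg.inv(c['pose']);P=np.atleast_2d(P)@T[:3,:3].T+T[:3,3]
    return cv2.projectPoints(P,np.zeros(3),np.zeros(3),c['camera_matrix'],np.array([c['k1'],0,0,0.]))[0][:,0]
def tri(c1,u1,c2,u2):
    o1,d1=ray(c1,u1);o2,d2=ray(c2,u2);out=[]
    for a,b in zip(d1,d2):
        t=np.linalg.lstsq(np.c_[a,-b],o2-o1,rcond=None)[0]
        p,q=o1+t[0]*a,o2+t[1]*b; out.append(np.r_[(p+q)/2,np.linalg.norm(p-q)])
    return np.array(out)
E
python3 - <<'E'
from h import *
for n in('side','top'):
    c=shot(n); save(c,n+'0.png',s=1.4); print(n,c['camera_matrix'].tolist(),c['k1'],c['pose'].round(3).tolist())
s=ctrl.state();print({k:np.round(v,3).tolist() for k,v in s.items()},ctrl.tcp_to_tips)
E
```

```text
pics
side [[541.2333706943838, 0.0, 280.3729403120734], [0.0, 541.2333706943838, 209.55745874653775], [0.0, 0.0, 1.0]] -0.14460266587045653 [[-0.714, -0.376, 0.591, -0.16], [-0.7, 0.393, -0.596, 0.756], [-0.009, -0.839, -0.544, 0.779], [0.0, 0.0, 0.0, 1.0]]
top [[399.57748461152124, 0.0, 278.112593043171], [0.0, 399.57748461152124, 205.80232063102392], [0.0, 0.0, 1.0]] -0.025339405972262932 [[-0.012, -0.998, 0.057, 0.513], [-1.0, 0.011, -0.025, 0.014], [0.024, -0.058, -0.998, 1.039], [0.0, 0.0, 0.0, 1.0]]
{'time': 0.1, 'joint_pos': [-1.126, 0.32, 1.566, -0.0, 1.257, -0.02], 'qd': [0.001, -0.003, 0.0, -0.001, -0.002, 0.001], 'joint_torque': [0.0, -41.333, -23.251, 0.073, 0.042, -0.0], 'ee_pos': [0.258, -0.514, 0.227], 'eef_rot': [-3.056, -0.723, 0.001], 'wrist_force': [-0.24, -0.581, -0.232], 'wrist_torque': [-0.024, 0.012, -0.005], 'grip_force': 0.0, 'finger_gap': 0.091} 0.014
```

View pics/top0.png

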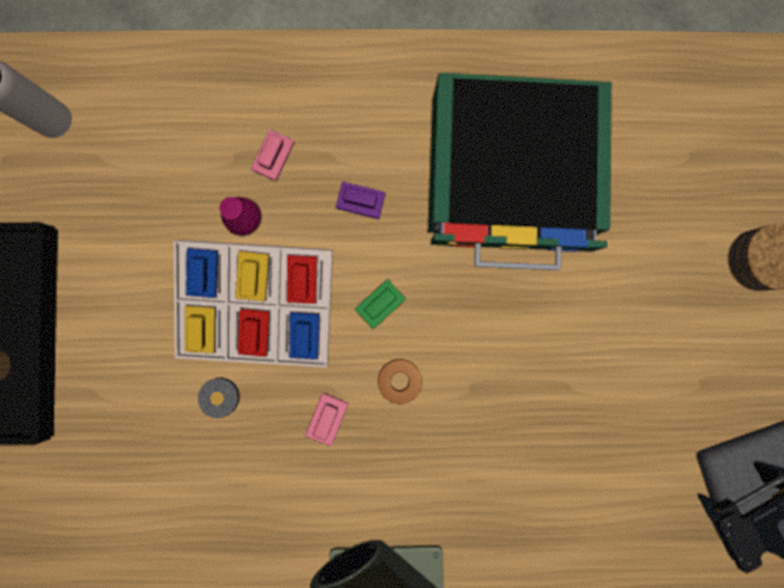

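View pics/side0.png

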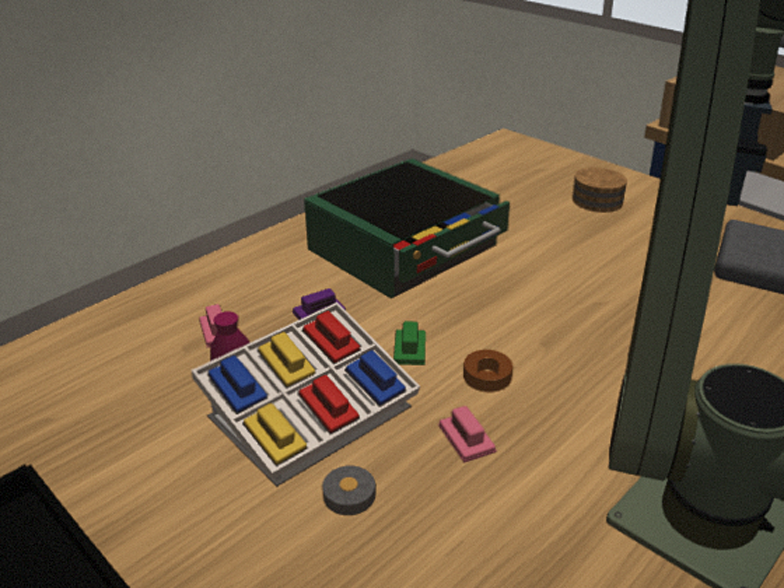

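The top picture shows six laps in the rack (1.4x px): blue (202,272), yellow (253,276), red (302,279), yellow (200,329), red (253,332), blue (304,335). Candidates to rule out are pink (272,156) and (327,420), purple (360,200) and green (380,304), all outside the rack. The handle is at (516,267), and the drawer is slightly ajar.

Run:
```python
from h import *
t=shot('top');s=shot('side')
def cr(c,b,W,H): 
    a,d,e,f=b; return cv2.resize(c['frame'][d:f,a:e,::-1],(W,H),interpolation=cv2.INTER_CUBIC)
A=cr(t,(118,165,246,269),480,390-0)   # 128x104 x3.75
B=cr(t,(330,150,442,200),320,143)
C=cr(s,(130,210,310,350),396,308)
m=np.zeros((600,800,3),np.uint8)
m[:292,:360]=cv2.resize(A,(360,292)); m[:193,365:797]=cr(t,(330,150,442,200),432,193)
m[292:600,:396]=C; m[292:552,400:790]=cr(s,(270,145,375,215),390,260)
cv2.imwrite('pics/m1.png',m)
for n,c in(('top',t),('side',s)):
    h=cv2.cvtColor(c['frame'],cv2.COLOR_RGB2HSV)
    for nm,lo,hi in(('r',(0,150,50),(6,255,255)),('y',(22,130,70),(34,255,255)),('b',(105,130,40),(122,255,255))):
        k=cv2.inRange(h,lo,hi)
        N,_,st,ce=cv2.connectedComponentsWithStats(k)
        print(n,nm,[(ce[i].round(1).tolist(),int(st[i,4])) for i in range(1,N) if st[i,4]>120])
```

```text
top r [([333.3, 165.4], 367), ([215.1, 199.0], 652), ([180.4, 237.0], 641)]
top y [([368.2, 167.7], 431), ([179.6, 196.6], 671), ([142.4, 234.6], 614)]
top b [([404.0, 168.3], 371), ([143.7, 194.3], 668), ([216.7, 239.2], 630)]
side r [([236.8, 240.2], 707), ([234.7, 288.1], 836)]
side y [([204.1, 255.6], 562), ([196.1, 308.6], 743)]
side b [([268.1, 268.6], 604), ([168.9, 273.5], 717)]
```

View pics/m1.png

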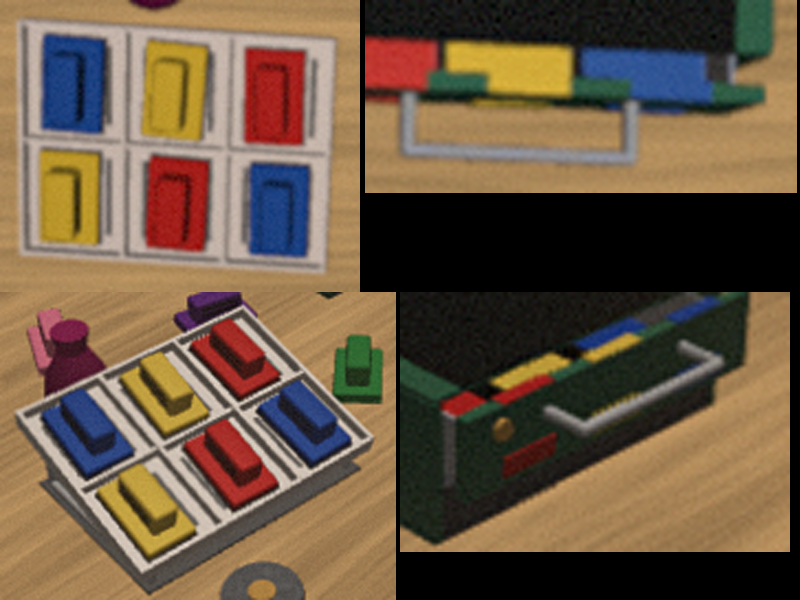

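The close crop confirms that the six chosen laps sit in the rack compartments, with the low end towards the robot. The handle bar runs from about (407,150) to (632,157) in the crop. Next I triangulate the handle, rim corners and grips.

```bash
cat > m.py <<'E'
from h import *
t=shot('top');s=shot('side')
T=lambda p:np.array(p)/2.81+[118,165]
S=lambda p:(np.array(p)-[0,292])/2.2+[130,210]
TH=lambda p:(np.array(p)-[365,0])/3.857+[330,150]
SH=lambda p:(np.array(p)-[400,292])/3.714+[270,145]
np.set_printoptions(suppress=True,precision=4)
print('handle',tri(t,TH([(407,151),(632,157)]),s,SH([(583,430),(719,360)])))
rim=tri(t,T([(20,20),(335,38),(327,272),(20,250)]),s,S([(17,412),(245,308),(372,437),(152,566)]));print('rim',rim)
print('grips B1 Y1 R1 Y2 R2 B2');print(tri(t,T([(64,80),(166,90),(263,90),(60,197),(166,205),(269,210)]),s,S([(80,415),(163,375),(240,343),(145,492),(222,447),(298,390)])))
h=cv2.cvtColor(t['frame'],cv2.COLOR_RGB2HSV)
c0=rim[:,:3].mean(0);n=np.linalg.svd(rim[:,:3]-c0)[2][2];n*=np.sign(n[2]);print('n',n,c0)
for nm,lo,hi in(('r',(0,150,50),(6,255,255)),('y',(22,130,70),(34,255,255)),('b',(105,130,40),(122,255,255))):
    k=cv2.inRange(h,lo,hi);k[:182]=0;k=cv2.morphologyEx(k,cv2.MORPH_CLOSE,np.ones((5,5)))
    for q in cv2.findContours(k,0,1)[0]:
        if cv2.contourArea(q)<300: continue
        o,d=ray(t,q[:,0].astype(float)); tt=((c0-o)@n)/(d@n); P=o+d*tt[:,None]
        ex=np.cross([0,1,0],n);ex/=np.linalg.norm(ex);ey=np.cross(n,ex)
        r=cv2.minAreaRect(np.c_[(P-c0)@ex,(P-c0)@ey].astype(np.float32)); cc=c0+r[0][0]*ex+r[0][1]*ey
        print(nm,cc,np.array(r[1]),r[2],'proj',proj(t,cc),)
E
python3 m.py
```

```text
handle [[ 0.6068 -0.1602  0.0893  0.003 ]
 [ 0.6006 -0.3017  0.0914  0.0005]]
rim [[0.6516 0.3526 0.0924 0.0016]
 [0.6329 0.0859 0.089  0.002 ]
 [0.4337 0.1004 0.0384 0.0044]
 [0.4521 0.3635 0.045  0.0091]]
grips B1 Y1 R1 Y2 R2 B2
[[0.6009 0.315  0.0956 0.0039]
 [0.5901 0.2272 0.1002 0.0007]
 [0.5848 0.1422 0.0975 0.0121]
 [0.5011 0.3236 0.071  0.0008]
 [0.4953 0.2351 0.0716 0.0051]
 [0.4899 0.1441 0.0897 0.0034]]
n [-0.2388 -0.0015  0.9711] [0.5426 0.2256 0.0662]
r [0.4951 0.2288 0.0545] [0.0512 0.0809] 86.76549530029297 proj [[180.5069 237.1455]]
r [0.5864 0.1411 0.0768] [0.0482 0.0806] 87.74260711669922 proj [[215.0469 198.8635]]
y [0.5021 0.3208 0.0564] [0.0465 0.0811] 85.8072738647461 proj [[142.5651 234.7238]]
y [0.5907 0.2254 0.078 ] [0.0504 0.079 ] 84.04011535644531 proj [[179.8062 197.4137]]
b [0.4881 0.14   0.0526] [0.0488 0.0794] 87.75357055664062 proj [[216.9666 239.5622]]
b [0.5947 0.3114 0.0791] [0.0494 0.0729] 83.48644256591797 proj [[143.7706 196.0701]]
```

```bash
cat > plan.py <<'E'
from h import *
import json
def rot(psi,slope_n=None):
    z=np.array([0,0,-1.]) if slope_n is None else -np.asarray(slope_n)
    x=np.array([np.cos(psi),np.sin(psi),0]);x-=z*(x@z);x/=np.linalg.norm(x)
    return np.c_[x,np.cross(z,x),z]
def g(mm): return round(mm/91*2-1,2)
class Plan:
    def __init__(s,st=None):
        st=st or ctrl.state(); s.p=np.array(st['ee_pos']);s.R=R.from_rotvec(st['eef_rot']).as_matrix();s.rows=[]
    def to(s,p,Rm,grip,n=None,step=.06):
        p=np.asarray(p,float); w=R.from_matrix(s.R.T@Rm).as_rotvec()
        n=n or int(max(np.ceil(np.linalg.norm(p-s.p)/step),np.ceil(np.linalg.norm(w)/np.radians(10.2)),1))
        p0,R0=s.p.copy(),s.R.copy()
        for i in range(1,n+1):
            R1=R0@R.from_rotvec(w*i/n).as_matrix(); p1=p0+(p-p0)*i/n
            d=np.round(s.R.T@(p1-s.p)/.25,3); e=np.round(R.from_matrix(s.R.T@R1).as_rotvec()/np.radians(30),3)
            s.p=s.p+s.R@d*.25; s.R=s.R@R.from_rotvec(e*np.radians(30)).as_matrix()
            r={k:float(v) for k,v in zip(('x','y','z','wx','wy','wz'),(*d,*e)) if abs(v)>=.001}; r['grip']=g(grip); s.rows.append(r)
        return s
    def wait(s,grip,n):
        s.rows+= [{'grip':g(grip)}]*n; return s
    def out(s):
        for i in range(0,len(s.rows),12): print(i,json.dumps(s.rows[i:i+12]).replace('"','').replace(' ',''))
E
python3 - <<'E'
from plan import *
h=np.array([.6037,-.231,0]);Rh=rot(np.pi/2-.044)
Plan().to(h+[0,0,.17],Rh,26).to(h+[0,0,.086],Rh,26,step=.03).wait(4,3).out()
E
```

```text
0 [{x:0.218,y:-0.049,z:0.029,wz:-0.254,grip:-0.43},{x:0.223,y:-0.019,z:0.029,wz:-0.253,grip:-0.43},{x:0.223,y:0.01,z:0.029,wz:-0.254,grip:-0.43},{x:0.22,y:0.039,z:0.028,wz:-0.253,grip:-0.43},{x:0.213,y:0.068,z:0.029,wz:-0.254,grip:-0.43},{x:0.201,y:0.096,z:0.029,wy:-0.001,wz:-0.253,grip:-0.43},{x:0.188,y:0.122,z:0.029,wx:-0.001,wz:-0.254,grip:-0.43},{x:0.169,y:0.145,z:0.029,wz:-0.253,grip:-0.43},{z:0.112,grip:-0.43},{z:0.112,grip:-0.43},{z:0.112,grip:-0.43},{grip:-0.91}]
12 [{grip:-0.91},{grip:-0.91}]
```

Call:
apply_moves([
  {"x": 0.218,"y": -0.049,"z": 0.029,"wz": -0.254,"grip": -0.43},
  {"x": 0.223,"y": -0.019,"z": 0.029,"wz": -0.254,"grip": -0.43},
  {"x": 0.223,"y": 0.01,"z": 0.029,"wz": -0.254,"grip": -0.43},
  {"x": 0.22,"y": 0.039,"z": 0.029,"wz": -0.254,"grip": -0.43},
  {"x": 0.213,"y": 0.068,"z": 0.029,"wz": -0.254,"grip": -0.43},
  {"x": 0.201,"y": 0.096,"z": 0.029,"wz": -0.253,"grip": -0.43},
  {"x": 0.188,"y": 0.122,"z": 0.029,"wz": -0.253,"grip": -0.43},
  {"x": 0.169,"y": 0.145,"z": 0.029,"wz": -0.253,"grip": -0.43},
  {"grip": -0.43},
  {"grip": -0.43},
], newtons=20)

```text
schema error: expected keys x, y, z, wx, wy, wz, grip
```

Run:
```python
from plan import *
c=shot('side');save(c,'s1.png',(250,60,400,220),3.5)
st=ctrl.state();print(st['ee_pos'],st['joint_pos'],proj(c,[[.6068,-.1602,.0893],[.6,-.3017,.0914]]))
h=np.array([.6037,-.231,0]);Rh=rot(np.pi/2-.044)
Plan().to(h+[0,0,.086],Rh,26,step=.03).wait(4,4).out()
```

```text
[ 0.25771582 -0.513928    0.22776732] [-1.12597357e+00  3.19813307e-01  1.56472116e+00 -1.77368420e-05
  1.25740824e+00 -1.99986405e-02] [[319.858426   182.15205355]
 [356.16149762 163.3641154 ]]
0 [{x:0.109,y:-0.024,z:0.035,wz:-0.127,grip:-0.43},{x:0.11,y:-0.018,z:0.036,wz:-0.127,grip:-0.43},{x:0.112,y:-0.009,z:0.035,wz:-0.126,grip:-0.43},{x:0.111,y:-0.003,z:0.036,wz:-0.127,grip:-0.43},{x:0.112,y:0.005,z:0.035,wz:-0.127,grip:-0.43},{x:0.111,y:0.013,z:0.036,wz:-0.127,grip:-0.43},{x:0.11,y:0.02,z:0.035,wz:-0.126,grip:-0.43},{x:0.109,y:0.027,z:0.036,wz:-0.127,grip:-0.43},{x:0.106,y:0.034,z:0.035,wz:-0.127,grip:-0.43},{x:0.104,y:0.041,z:0.035,wz:-0.127,grip:-0.43},{x:0.101,y:0.048,z:0.036,wz:-0.126,grip:-0.43},{x:0.097,y:0.054,z:0.035,wz:-0.127,grip:-0.43}]
12 [{x:0.094,y:0.061,z:0.036,wz:-0.127,grip:-0.43},{x:0.09,y:0.067,z:0.035,wz:-0.127,grip:-0.43},{x:0.084,y:0.073,z:0.036,wy:-0.001,wz:-0.126,grip:-0.43},{x:0.08,y:0.078,z:0.035,wz:-0.127,grip:-0.43},{grip:-0.91},{grip:-0.91},{grip:-0.91},{grip:-0.91}]
```

View pics/s1.png

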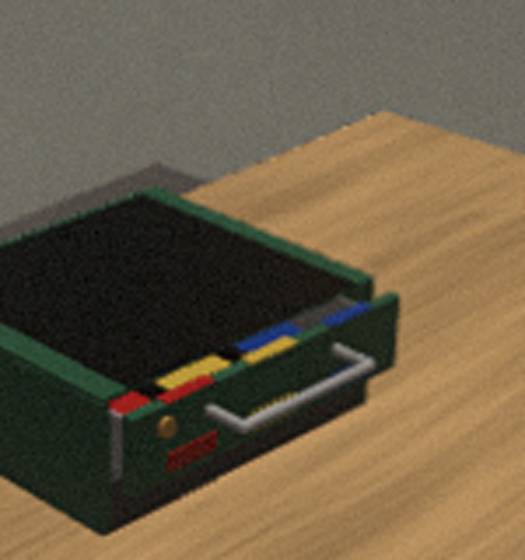

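The call was refused because every key is required. The picture shows the chest and handle unmoved, with the bar from about (240,425) to (370,362) in the crop.

Call:
apply_moves([
  {"x": 0.218,"y": -0.049,"z": 0.029,"wx": 0,"wy": 0,"wz": -0.254,"grip": -0.43},
  {"x": 0.223,"y": -0.019,"z": 0.029,"wx": 0,"wy": 0,"wz": -0.254,"grip": -0.43},
  {"x": 0.223,"y": 0.01,"z": 0.029,"wx": 0,"wy": 0,"wz": -0.254,"grip": -0.43},
  {"x": 0.22,"y": 0.039,"z": 0.029,"wx": 0,"wy": 0,"wz": -0.254,"grip": -0.43},
  {"x": 0.213,"y": 0.068,"z": 0.029,"wx": 0,"wy": 0,"wz": -0.254,"grip": -0.43},
  {"x": 0.201,"y": 0.096,"z": 0.029,"wx": 0,"wy": 0,"wz": -0.253,"grip": -0.43},
  {"x": 0.188,"y": 0.122,"z": 0.029,"wx": 0,"wy": 0,"wz": -0.253,"grip": -0.43},
  {"x": 0.169,"y": 0.145,"z": 0.029,"wx": 0,"wy": 0,"wz": -0.253,"grip": -0.43},
  {"x": 0,"y": 0,"z": 0,"wx": 0,"wy": 0,"wz": 0,"grip": -0.43},
  {"x": 0,"y": 0,"z": 0,"wx": 0,"wy": 0,"wz": 0,"grip": -0.43},
], newtons=20)

```text
time: 1.6
ee_pos: [0.6031, -0.2311, 0.1697]
eef_rot: [-2.269, -2.172, 0.001]
wrist_force: [0.1, -0.2, 1.1]
finger_gap: 0.0257
grip_force: 0.0
```

```bash
sed -i "s/if abs(v)>=.001}/}/" plan.py
python3 - <<'E'
from plan import *
c=shot('side');save(c,'s2.png',(250,60,400,220),3.5)
st=ctrl.state();print(st['ee_pos'],st['joint_pos'],st['finger_gap'])
h=np.array([.6037,-.231,0]);Rh=rot(np.pi/2-.044)
Plan().to(h+[0,0,.086],Rh,26,step=.03).wait(4,4).out()
E
```

```text
[ 0.60275867 -0.23170255  0.17004487] [-3.84508651e-01  4.68424535e-01  1.47858778e+00 -6.25911539e-04
  1.19490425e+00 -3.39556042e-01] 0.02617108824624596
0 [{x:0.001,y:0.001,z:0.112,wx:-0.0,wy:0.0,wz:-0.0,grip:-0.43},{x:0.001,y:0.002,z:0.112,wx:-0.001,wy:0.001,wz:-0.001,grip:-0.43},{x:0.001,y:0.001,z:0.112,wx:0.0,wy:-0.0,wz:-0.0,grip:-0.43},{grip:-0.91},{grip:-0.91},{grip:-0.91},{grip:-0.91}]
```

View pics/s2.png

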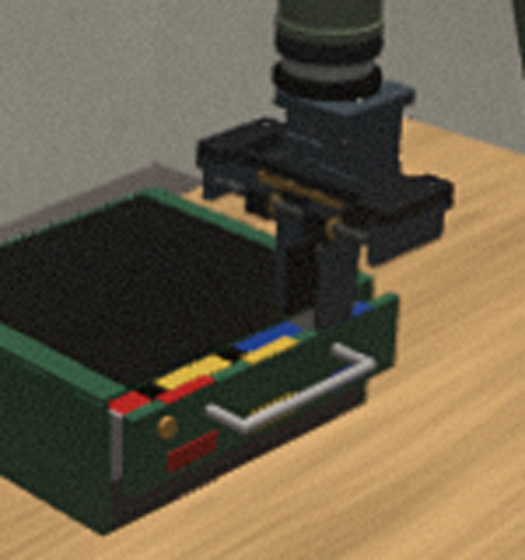

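The gripper hangs above the handle with its fingers straddling the bar line at about crop pixel (310,320). I go down, close, and pull gently.

Call:
apply_moves([
  {"x": 0,"y": 0,"z": 0.112,"wx": 0,"wy": 0,"wz": 0,"grip": -0.43},
  {"x": 0,"y": 0,"z": 0.112,"wx": 0,"wy": 0,"wz": 0,"grip": -0.43},
  {"x": 0,"y": 0,"z": 0.112,"wx": 0,"wy": 0,"wz": 0,"grip": -0.43},
  {"x": 0,"y": 0,"z": 0,"wx": 0,"wy": 0,"wz": 0,"grip": -0.43},
  {"x": 0,"y": 0,"z": 0,"wx": 0,"wy": 0,"wz": 0,"grip": -0.95},
  {"x": 0,"y": 0,"z": 0,"wx": 0,"wy": 0,"wz": 0,"grip": -0.95},
  {"x": 0,"y": 0,"z": 0,"wx": 0,"wy": 0,"wz": 0,"grip": -0.95},
], newtons=20)

```text
time: 2.52
ee_pos: [0.6043, -0.2319, 0.0877]
eef_rot: [2.267, 2.17, 0.001]
wrist_force: [-0.8, -1.7, 4.9]
finger_gap: 0.0091
grip_force: 20.0
```

Call:
apply_moves([
  {"x": 0,"y": -0.08,"z": 0,"wx": 0,"wy": 0,"wz": 0,"grip": -0.95},
  {"x": 0,"y": -0.1,"z": 0,"wx": 0,"wy": 0,"wz": 0,"grip": -0.95},
  {"x": 0,"y": -0.1,"z": 0,"wx": 0,"wy": 0,"wz": 0,"grip": -0.95},
  {"x": 0,"y": -0.1,"z": 0,"wx": 0,"wy": 0,"wz": 0,"grip": -0.95},
  {"x": 0,"y": -0.1,"z": 0,"wx": 0,"wy": 0,"wz": 0,"grip": -0.95},
  {"x": 0,"y": -0.1,"z": 0,"wx": 0,"wy": 0,"wz": 0,"grip": -0.95},
  {"x": 0,"y": -0.08,"z": 0,"wx": 0,"wy": 0,"wz": 0,"grip": -0.95},
])

```text
time: 3.4
ee_pos: [0.4401, -0.2235, 0.0877]
eef_rot: [2.268, 2.168, 0.006]
wrist_force: [3.0, 3.6, 5.7]
finger_gap: 0.0093
grip_force: 20.0
```

Call:
apply_moves([
  {"x": 0,"y": -0.02,"z": 0,"wx": 0,"wy": 0,"wz": 0,"grip": -0.95},
  {"x": 0,"y": 0,"z": 0,"wx": 0,"wy": 0,"wz": 0,"grip": -0.95},
])

```text
time: 3.65
ee_pos: [0.4338, -0.2231, 0.0877]
eef_rot: [2.27, 2.171, 0.003]
wrist_force: [-1.9, 3.3, 9.9]
finger_gap: 0.0094
grip_force: 20.0
```

Call:
apply_moves([
  {"x": 0,"y": -0.03,"z": 0,"wx": 0,"wy": 0,"wz": 0,"grip": -0.95},
  {"x": 0,"y": -0.03,"z": 0,"wx": 0,"wy": 0,"wz": 0,"grip": -0.95},
  {"x": 0,"y": 0,"z": 0,"wx": 0,"wy": 0,"wz": 0,"grip": -0.95},
])

```text
time: 4.03
ee_pos: [0.4192, -0.2224, 0.0876]
eef_rot: [2.27, 2.17, 0.003]
wrist_force: [0.0, 3.4, 10.5]
finger_gap: 0.0096
grip_force: 20.0
```

Call:
apply_moves([
  {"x": 0,"y": -0.02,"z": 0,"wx": 0,"wy": 0,"wz": 0,"grip": -0.95},
  {"x": 0,"y": 0,"z": 0,"wx": 0,"wy": 0,"wz": 0,"grip": -0.95},
])

```text
time: 4.28
ee_pos: [0.4171, -0.2223, 0.0877]
eef_rot: [2.268, 2.166, 0.01]
wrist_force: [6.4, 5.5, 4.1]
finger_gap: 0.0095
grip_force: 20.0
```

Call:
apply_moves([
  {"x": 0,"y": -0.02,"z": 0,"wx": 0,"wy": 0,"wz": 0,"grip": -0.95},
  {"x": 0,"y": 0,"z": 0,"wx": 0,"wy": 0,"wz": 0,"grip": -0.95},
])

```text
time: 4.53
ee_pos: [0.4109, -0.2228, 0.0872]
eef_rot: [2.266, 2.169, 0.004]
wrist_force: [3.5, 1.8, 2.8]
finger_gap: 0.0221
grip_force: 2.0
```

Run:
```python
from plan import *
st=ctrl.state();print(st['ee_pos'],st['wrist_force'])
```

```text
[ 0.41093827 -0.22284159  0.0872404 ] [3.47654191 1.8357166  2.75460036]
```

Call:
apply_moves([
  {"x": 0,"y": 0,"z": 0,"wx": 0,"wy": 0,"wz": 0,"grip": -0.95},
  {"x": 0,"y": 0,"z": 0,"wx": 0,"wy": 0,"wz": 0,"grip": -0.95},
  {"x": 0,"y": 0,"z": 0,"wx": 0,"wy": 0,"wz": 0,"grip": -0.95},
  {"x": 0,"y": 0,"z": 0,"wx": 0,"wy": 0,"wz": 0,"grip": -0.95},
])

```text
time: 5.03
ee_pos: [0.4169, -0.2233, 0.0873]
eef_rot: [2.263, 2.159, 0.018]
wrist_force: [20.9, 6.1, -9.0]
finger_gap: 0.0095
grip_force: 20.0
```

Call:
apply_moves([
  {"x": 0,"y": 0.02,"z": 0,"wx": 0,"wy": 0,"wz": 0,"grip": -0.95},
  {"x": 0,"y": 0,"z": 0,"wx": 0,"wy": 0,"wz": 0,"grip": -0.43},
  {"x": 0,"y": 0,"z": 0,"wx": 0,"wy": 0,"wz": 0,"grip": -0.43},
  {"x": 0,"y": 0,"z": -0.2,"wx": 0,"wy": 0,"wz": 0,"grip": -0.43},
  {"x": 0,"y": 0,"z": -0.25,"wx": 0,"wy": 0,"wz": 0,"grip": -0.43},
  {"x": 0,"y": -0.25,"z": 0,"wx": 0,"wy": 0,"wz": 0.33,"grip": -0.43},
  {"x": 0,"y": -0.15,"z": 0,"wx": 0,"wy": 0,"wz": 0.33,"grip": -0.43},
  {"x": 0,"y": 0,"z": 0,"wx": 0,"wy": 0,"wz": 0.33,"grip": -0.43},
])

```text
time: 6.02
ee_pos: [0.3108, -0.2107, 0.198]
eef_rot: [-2.754, -1.507, 0.003]
wrist_force: [0.4, -0.5, 0.2]
finger_gap: 0.026
grip_force: 0.0
```

Run:
```python
from plan import *
np.set_printoptions(suppress=True,precision=4)
t=shot('top');s=shot('side')
print(ctrl.state()['ee_pos'])
m=np.zeros((600,800,3),np.uint8)
m[:,:400]=cv2.resize(t['frame'][150:285,320:410,::-1],(400,600),interpolation=cv2.INTER_CUBIC) if 0 else cv2.resize(t['frame'][120:270,330:430,::-1],(400,600),interpolation=cv2.INTER_CUBIC)
m[:400,400:]=cv2.resize(s['frame'][120:250,270:400,::-1],(400,400),interpolation=cv2.INTER_CUBIC)
cv2.imwrite('pics/d1.png',m)
hm=np.array([.417,-.2226,.0904]);X=np.array([np.cos(.045),-np.sin(.045),0]);Y=np.array([np.sin(.045),np.cos(.045),0])
pts=[hm+.147*X+k*.088*Y-[0,0,.035] for k in(1,0,-1)]
for c,n in((t,'top'),(s,'side')):
    h=cv2.cvtColor(c['frame'],cv2.COLOR_RGB2HSV)
    for nm,lo,hi in(('r',(0,150,50),(6,255,255)),('y',(22,130,70),(34,255,255)),('b',(105,130,40),(122,255,255))):
        N,_,st,ce=cv2.connectedComponentsWithStats(cv2.inRange(h,lo,hi))
        print(n,nm,[(ce[i].round(1).tolist(),st[i].tolist()) for i in range(1,N) if st[i,4]>200])
    print(proj(c,pts))
```

```text
[ 0.3131 -0.2117  0.1983]
top r [([331.2, 208.0], [315, 166, 33, 87, 2519]), ([215.1, 199.0], [205, 182, 21, 34, 651]), ([180.4, 237.2], [170, 221, 22, 33, 640])]
top y [([365.9, 209.2], [348, 167, 36, 88, 2801]), ([179.6, 196.5], [169, 180, 23, 35, 685]), ([142.4, 234.6], [132, 219, 21, 33, 612])]
top b [([400.8, 210.5], [384, 169, 34, 86, 2571]), ([143.7, 194.3], [133, 178, 22, 34, 670]), ([216.7, 239.2], [207, 224, 21, 32, 632])]
[[330.7364 205.8115]
 [366.0166 207.0199]
 [401.0529 208.2206]]
side r [([324.9, 194.5], [301, 182, 48, 26, 398]), ([236.7, 240.2], [217, 222, 40, 37, 720]), ([234.8, 288.2], [214, 268, 42, 41, 849])]
side y [([342.8, 184.8], [316, 171, 55, 29, 663]), ([204.3, 255.5], [185, 237, 40, 37, 577]), ([195.8, 308.5], [175, 288, 44, 43, 770])]
side b [([364.3, 173.7], [338, 162, 54, 25, 584]), ([269.7, 261.2], [258, 250, 25, 24, 250]), ([168.9, 273.7], [150, 254, 40, 40, 713]), ([267.1, 273.8], [248, 257, 41, 31, 363])]
[[326.2491 201.9457]
 [349.2386 189.5422]
 [370.5334 178.0424]]
```

View pics/d1.png

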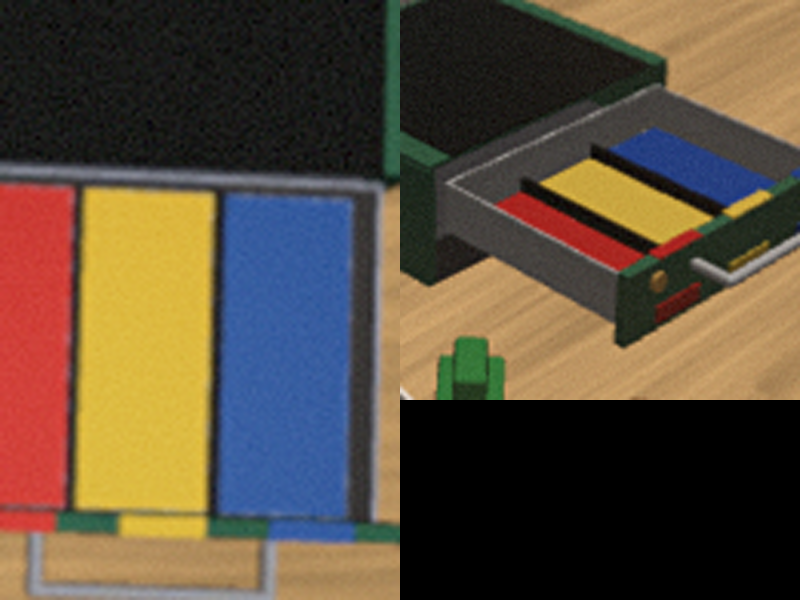

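Top view: the red, yellow and blue liners are centred at about (331,206), (366,207) and (401,208), which matches the predicted compartment centres. The side view shows the dividers and an empty drawer.

```bash
cat > lap.py <<'E'
from plan import *
np.set_printoptions(suppress=True,precision=4)
HS={'r':((0,150,50),(6,255,255)),'y':((22,130,70),(34,255,255)),'b':((105,130,40),(122,255,255))}
a=.26;yw=-.07
N=np.array([-np.sin(a)*np.cos(yw),-np.sin(a)*np.sin(yw),np.cos(a)]);C0=np.array([.5426,.2256,.0675])
def find(t):
    h=cv2.cvtColor(t['frame'],cv2.COLOR_RGB2HSV);out=[]
    ex=np.array([1,0,0])-N*N[0];ex/=np.linalg.norm(ex);ey=np.cross(N,ex)
    for nm,(lo,hi) in HS.items():
        k=cv2.inRange(h,lo,hi);k[:,300:]=0;k=cv2.morphologyEx(k,cv2.MORPH_CLOSE,np.ones((5,5)))
        for q in cv2.findContours(k,0,1)[0]:
            if cv2.contourArea(q)<250: continue
            o,d=ray(t,q[:,0].astype(float)); P=o+d*(((C0-o)@N)/(d@N))[:,None]
            (cx,cy),(w,hh),an=cv2.minAreaRect(np.c_[(P-C0)@ex,(P-C0)@ey].astype(np.float32))
            if w<hh: an-=90
            out.append((nm,C0+cx*ex+cy*ey,np.radians((an+90)%180-90),(w,hh)))
    return out
hm=np.array([.417,-.2226,.0904]);X=np.array([np.cos(.045),-np.sin(.045),0]);Y=np.array([np.sin(.045),np.cos(.045),0])
def pick(col,near):
    L=find(shot('top'))
    for l in L: print(*l)
    l=min((l for l in L if l[0]==col),key=lambda l:np.hypot(*(l[1][:2]-near)))
    Rm=rot(l[2],N); p=l[1]+.019*N
    P=Plan(); 
    if P.p[2]<.17: P.to(P.p*[1,1,0]+[0,0,.2],P.R,56)
    P.to(p+.1*N,Rm,56,step=.05).to(p,Rm,56,step=.03).wait(5,3).to(p+[0,0,.1],Rm,5,step=.035); P.out()
def place(col,sl):
    Rm=rot(-.045); f=hm+(.1 if sl==0 else .194)*X+{'r':.088,'y':0,'b':-.088}[col]*Y; f[2]=.0554+.034
    P=Plan(); print(P.p,ctrl.state()['finger_gap'])
    P.to(f+[0,0,.11],Rm,5,step=.05).wait(5,1).to(f,Rm,5,step=.03).wait(5,1).wait(50,2).to(f+[0,0,.1],Rm,56,step=.05);P.out()
E
python3 - <<'E'
from lap import *
t=shot('top');s=shot('side')
print(tri(t,[(351,167.5),(383.3,168.8)],s,[(317.1,179.5),(332.4,172)]))
pick('y',[.59,.225])
E
```

```text
[[ 0.6567 -0.1972  0.0621  0.0139]
 [ 0.6596 -0.2761  0.0522  0.0003]]
r [0.4949 0.2288 0.0548] -0.1149750558453369 (0.05126439034938812, 0.08094824105501175)
r [0.5855 0.141  0.0805] -0.03699596807310826 (0.048308905214071274, 0.07916466891765594)
y [0.5013 0.3216 0.0548] -0.07528450138128648 (0.0468440055847168, 0.0815880298614502)
y [0.5913 0.2252 0.0804] -0.12208556279779396 (0.05050070956349373, 0.08104690909385681)
b [0.4883 0.1397 0.0547] -0.04679493614600031 (0.04880377650260925, 0.07950510084629059)
b [0.598  0.3112 0.0806] -0.10426541983769226 (0.050006017088890076, 0.07964539527893066)
0 [{x:0.183,y:-0.009,z:0.001,wx:-0.024,wy:0.042,wz:0.196,grip:0.23},{x:0.181,y:-0.027,z:0.005,wx:-0.023,wy:0.041,wz:0.196,grip:0.23},{x:0.177,y:-0.047,z:0.008,wx:-0.024,wy:0.042,wz:0.196,grip:0.23},{x:0.171,y:-0.064,z:0.011,wx:-0.023,wy:0.041,wz:0.196,grip:0.23},{x:0.164,y:-0.081,z:0.014,wx:-0.024,wy:0.042,wz:0.196,grip:0.23},{x:0.154,y:-0.098,z:0.017,wx:-0.023,wy:0.042,wz:0.196,grip:0.23},{x:0.142,y:-0.113,z:0.018,wx:-0.024,wy:0.041,wz:0.195,grip:0.23},{x:0.13,y:-0.128,z:0.02,wx:-0.023,wy:0.042,wz:0.196,grip:0.23},{x:0.116,y:-0.14,z:0.021,wx:-0.024,wy:0.041,wz:0.196,grip:0.23},{x:0.1,y:-0.152,z:0.021,wx:-0.023,wy:0.042,wz:0.196,grip:0.23},{x:0.084,y:-0.162,z:0.022,wx:-0.024,wy:0.042,wz:0.196,grip:0.23},{x:0.0,y:0.0,z:0.1,wx:0.0,wy:-0.0,wz:0.0,grip:0.23}]
12 [{x:0.0,y:0.0,z:0.1,wx:0.0,wy:-0.0,wz:0.0,grip:0.23},{x:0.0,y:0.0,z:0.1,wx:0.0,wy:-0.0,wz:0.0,grip:0.23},{x:0.0,y:0.0,z:0.1,wx:0.0,wy:-0.0,wz:0.0,grip:0.23},{grip:-0.89},{grip:-0.89},{grip:-0.89},{x:0.034,y:-0.002,z:-0.129,wx:0.0,wy:-0.0,wz:0.0,grip:-0.89},{x:0.035,y:-0.001,z:-0.129,wx:0.0,wy:-0.0,wz:0.0,grip:-0.89},{x:0.034,y:-0.002,z:-0.129,wx:0.0,wy:-0.0,wz:0.0,grip:-0.89}]
```

Call:
apply_moves([
  {"x": 0.183,"y": -0.009,"z": 0.001,"wx": -0.024,"wy": 0.042,"wz": 0.196,"grip": 0.23},
  {"x": 0.181,"y": -0.027,"z": 0.005,"wx": -0.023,"wy": 0.041,"wz": 0.196,"grip": 0.23},
  {"x": 0.177,"y": -0.047,"z": 0.008,"wx": -0.024,"wy": 0.042,"wz": 0.196,"grip": 0.23},
  {"x": 0.171,"y": -0.064,"z": 0.011,"wx": -0.023,"wy": 0.041,"wz": 0.196,"grip": 0.23},
  {"x": 0.164,"y": -0.081,"z": 0.014,"wx": -0.024,"wy": 0.042,"wz": 0.196,"grip": 0.23},
  {"x": 0.154,"y": -0.098,"z": 0.017,"wx": -0.023,"wy": 0.042,"wz": 0.196,"grip": 0.23},
  {"x": 0.142,"y": -0.113,"z": 0.018,"wx": -0.024,"wy": 0.041,"wz": 0.195,"grip": 0.23},
  {"x": 0.13,"y": -0.128,"z": 0.02,"wx": -0.023,"wy": 0.042,"wz": 0.196,"grip": 0.23},
  {"x": 0.116,"y": -0.14,"z": 0.021,"wx": -0.024,"wy": 0.041,"wz": 0.196,"grip": 0.23},
  {"x": 0.1,"y": -0.152,"z": 0.021,"wx": -0.023,"wy": 0.042,"wz": 0.196,"grip": 0.23},
  {"x": 0.084,"y": -0.162,"z": 0.022,"wx": -0.024,"wy": 0.042,"wz": 0.196,"grip": 0.23},
  {"x": 0,"y": 0,"z": 0,"wx": 0,"wy": 0,"wz": 0,"grip": 0.23},
], newtons=25)

```text
time: 7.78
ee_pos: [0.5629, 0.2299, 0.1945]
eef_rot: [3.107, -0.188, 0.407]
wrist_force: [-0.1, 0.2, 0.3]
finger_gap: 0.056
grip_force: 0.0
```

Run:
```python
from lap import *
s=shot('side');save(s,'s3.png',(120,130,340,330),2.6);st=ctrl.state()
p=np.array([.5913,.2252,.0804])+.019*N
print(p+.1*N,st['ee_pos'],st['eef_rot'],R.from_matrix(rot(-.122,N)).as_rotvec(),st['joint_pos'])
Plan().to(p,rot(-.122,N),56,step=.03).out()
```

```text
[0.5608 0.2273 0.1954] [0.5619 0.2281 0.1943] [ 3.1054 -0.1891  0.405 ] [ 3.107  -0.1926  0.407 ] [ 0.4329  0.2886  1.7276 -0.1597  0.9045  2.2103]
0 [{x:-0.001,y:0.001,z:0.099,wx:0.001,wy:0.0,wz:0.001,grip:0.23},{x:-0.0,y:0.0,z:0.098,wx:0.001,wy:0.001,wz:0.001,grip:0.23},{x:-0.001,y:0.001,z:0.099,wx:0.001,wy:0.0,wz:0.001,grip:0.23},{x:-0.001,y:0.001,z:0.099,wx:0.001,wy:0.001,wz:0.002,grip:0.23}]
```

View pics/s3.png

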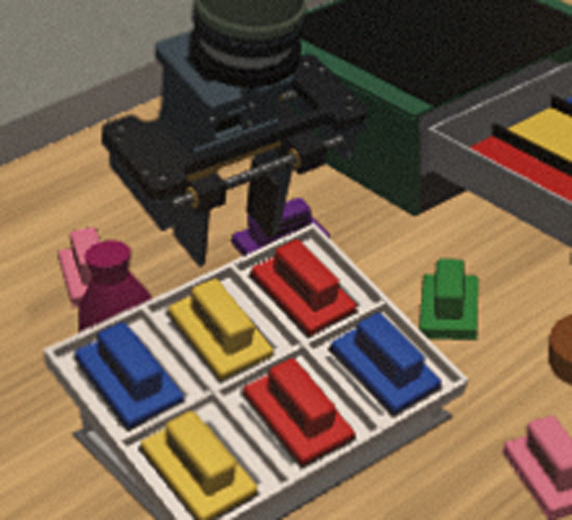

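The tool hangs tilted over the back-middle yellow lap (crop pixel (220,320)), with the fingers straddling its grip. Descend, grip and lift.

Call:
apply_moves([
  {"x": -0.001,"y": 0,"z": 0.1,"wx": 0,"wy": 0,"wz": 0,"grip": 0.23},
  {"x": 0,"y": 0,"z": 0.1,"wx": 0,"wy": 0,"wz": 0,"grip": 0.23},
  {"x": -0.001,"y": 0.001,"z": 0.1,"wx": 0,"wy": 0,"wz": 0,"grip": 0.23},
  {"x": -0.001,"y": 0.001,"z": 0.095,"wx": 0,"wy": 0,"wz": 0,"grip": 0.23},
  {"x": 0,"y": 0,"z": 0,"wx": 0,"wy": 0,"wz": 0,"grip": -0.89},
  {"x": 0,"y": 0,"z": 0,"wx": 0,"wy": 0,"wz": 0,"grip": -0.89},
  {"x": 0,"y": 0,"z": 0,"wx": 0,"wy": 0,"wz": 0,"grip": -0.89},
  {"x": 0,"y": 0,"z": 0,"wx": 0,"wy": 0,"wz": 0,"grip": -0.89},
])

```text
time: 8.82
ee_pos: [0.5871, 0.225, 0.1014]
eef_rot: [3.107, -0.196, 0.412]
wrist_force: [-0.4, 0.3, 2.7]
finger_gap: 0.0257
grip_force: 25.0
```

Call:
apply_moves([
  {"x": 0.034,"y": -0.002,"z": -0.129,"wx": 0,"wy": 0,"wz": 0,"grip": -0.89},
  {"x": 0.034,"y": -0.002,"z": -0.129,"wx": 0,"wy": 0,"wz": 0,"grip": -0.89},
  {"x": 0.034,"y": -0.002,"z": -0.129,"wx": 0,"wy": 0,"wz": 0,"grip": -0.89},
])

```text
time: 9.2
ee_pos: [0.5856, 0.2245, 0.2007]
eef_rot: [3.105, -0.196, 0.406]
wrist_force: [0.4, -0.5, -2.5]
finger_gap: 0.0259
grip_force: 25.0
```

Run:
```python
from lap import *
place('y',1)
```

```text
[0.5856 0.2245 0.2007] 0.025946837809804762
0 [{x:0.032,y:0.18,z:0.007,wx:-0.0,wy:-0.05,wz:-0.015,grip:-0.89},{x:0.031,y:0.18,z:0.006,wx:-0.001,wy:-0.049,wz:-0.016,grip:-0.89},{x:0.029,y:0.18,z:0.005,wx:-0.0,wy:-0.05,wz:-0.015,grip:-0.89},{x:0.028,y:0.18,z:0.004,wx:-0.001,wy:-0.049,wz:-0.015,grip:-0.89},{x:0.027,y:0.181,z:0.004,wx:-0.0,wy:-0.05,wz:-0.016,grip:-0.89},{x:0.025,y:0.181,z:0.003,wx:-0.001,wy:-0.05,wz:-0.015,grip:-0.89},{x:0.024,y:0.181,z:0.003,wx:0.0,wy:-0.049,wz:-0.016,grip:-0.89},{x:0.023,y:0.181,z:0.002,wx:-0.0,wy:-0.05,wz:-0.015,grip:-0.89},{x:0.021,y:0.181,z:0.001,wx:-0.001,wy:-0.049,wz:-0.015,grip:-0.89},{x:0.019,y:0.182,z:0.001,wx:-0.0,wy:-0.05,wz:-0.016,grip:-0.89},{grip:-0.89},{x:0.0,y:-0.0,z:0.11,wx:-0.0,wy:0.0,wz:0.0,grip:-0.89}]
12 [{x:0.0,y:-0.0,z:0.11,wx:-0.0,wy:0.0,wz:0.0,grip:-0.89},{x:0.0,y:-0.0,z:0.11,wx:-0.0,wy:0.0,wz:0.0,grip:-0.89},{x:0.0,y:-0.0,z:0.11,wx:-0.0,wy:0.0,wz:0.0,grip:-0.89},{grip:-0.89},{grip:0.1},{grip:0.1},{x:0.0,y:-0.0,z:-0.2,wx:-0.0,wy:0.0,wz:0.0,grip:0.23},{x:0.0,y:-0.0,z:-0.2,wx:-0.0,wy:0.0,wz:0.0,grip:0.23}]
```

Call:
apply_moves([
  {"x": 0.032,"y": 0.18,"z": 0.007,"wx": 0,"wy": -0.05,"wz": -0.015,"grip": -0.89},
  {"x": 0.031,"y": 0.18,"z": 0.006,"wx": -0.001,"wy": -0.049,"wz": -0.016,"grip": -0.89},
  {"x": 0.029,"y": 0.18,"z": 0.005,"wx": 0,"wy": -0.05,"wz": -0.015,"grip": -0.89},
  {"x": 0.028,"y": 0.18,"z": 0.004,"wx": -0.001,"wy": -0.049,"wz": -0.015,"grip": -0.89},
  {"x": 0.027,"y": 0.181,"z": 0.004,"wx": 0,"wy": -0.05,"wz": -0.016,"grip": -0.89},
  {"x": 0.025,"y": 0.181,"z": 0.003,"wx": -0.001,"wy": -0.05,"wz": -0.015,"grip": -0.89},
  {"x": 0.024,"y": 0.181,"z": 0.003,"wx": 0,"wy": -0.049,"wz": -0.016,"grip": -0.89},
  {"x": 0.023,"y": 0.181,"z": 0.002,"wx": 0,"wy": -0.05,"wz": -0.015,"grip": -0.89},
  {"x": 0.021,"y": 0.181,"z": 0.001,"wx": -0.001,"wy": -0.049,"wz": -0.015,"grip": -0.89},
  {"x": 0.019,"y": 0.182,"z": 0.001,"wx": 0,"wy": -0.05,"wz": -0.016,"grip": -0.89},
  {"x": 0,"y": 0,"z": 0,"wx": 0,"wy": 0,"wz": 0,"grip": -0.89},
  {"x": 0,"y": 0,"z": 0,"wx": 0,"wy": 0,"wz": 0,"grip": -0.89},
])

```text
time: 10.7
ee_pos: [0.6109, -0.2307, 0.198]
eef_rot: [-3.139, 0.071, -0.0]
wrist_force: [0.4, 0.0, -2.2]
finger_gap: 0.0257
grip_force: 25.0
```

Run:
```python
from lap import *
place('y',1); s=shot('side'); save(s,'s4.png',(220,60,400,240),3)
```

```text
[ 0.6109 -0.2307  0.198 ] 0.02566426599156661
0 [{x:-0.0,y:0.003,z:-0.006,wx:-0.004,wy:-0.0,wz:-0.001,grip:-0.89},{grip:-0.89},{x:-0.0,y:-0.0,z:0.11,wx:0.0,wy:-0.0,wz:0.0,grip:-0.89},{x:-0.0,y:-0.0,z:0.11,wx:0.0,wy:-0.0,wz:0.0,grip:-0.89},{x:-0.0,y:-0.0,z:0.11,wx:0.0,wy:-0.0,wz:0.0,grip:-0.89},{x:-0.0,y:-0.0,z:0.11,wx:0.0,wy:-0.0,wz:0.0,grip:-0.89},{grip:-0.89},{grip:0.1},{grip:0.1},{x:-0.0,y:-0.0,z:-0.2,wx:0.0,wy:-0.0,wz:0.0,grip:0.23},{x:-0.0,y:-0.0,z:-0.2,wx:0.0,wy:-0.0,wz:0.0,grip:0.23}]
```

View pics/s4.png

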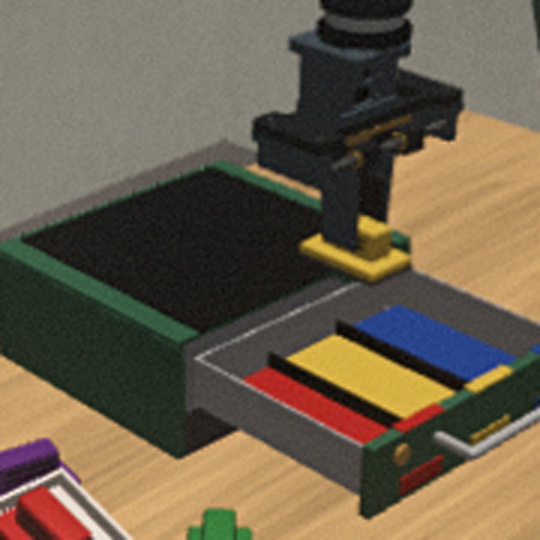

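The yellow lap is held level above the back of the drawer (crop pixel (355,255)). Lower, release, rise.

Call:
apply_moves([
  {"x": 0,"y": 0.003,"z": 0.1,"wx": 0,"wy": 0,"wz": 0,"grip": -0.89},
  {"x": 0,"y": 0,"z": 0.11,"wx": 0,"wy": 0,"wz": 0,"grip": -0.89},
  {"x": 0,"y": 0,"z": 0.11,"wx": 0,"wy": 0,"wz": 0,"grip": -0.89},
  {"x": 0,"y": 0,"z": 0.114,"wx": 0,"wy": 0,"wz": 0,"grip": -0.89},
  {"x": 0,"y": 0,"z": 0,"wx": 0,"wy": 0,"wz": 0,"grip": -0.89},
  {"x": 0,"y": 0,"z": 0,"wx": 0,"wy": 0,"wz": 0,"grip": 0.1},
  {"x": 0,"y": 0,"z": 0,"wx": 0,"wy": 0,"wz": 0,"grip": 0.1},
  {"x": 0,"y": 0,"z": -0.2,"wx": 0,"wy": 0,"wz": 0,"grip": 0.23},
  {"x": 0,"y": 0,"z": -0.24,"wx": 0,"wy": 0,"wz": 0,"grip": 0.23},
])

```text
time: 11.88
ee_pos: [0.6108, -0.2315, 0.2009]
eef_rot: [-3.139, 0.071, 0.001]
wrist_force: [1.3, -0.2, 0.7]
finger_gap: 0.0561
grip_force: 0.0
```

Run:
```python
from lap import *
pick('y',[.5,.32])
```

```text
r [0.4949 0.2288 0.0548] -0.1149750558453369 (0.05113906040787697, 0.08094824105501175)
r [0.5855 0.141  0.0805] -0.03699596807310826 (0.048308905214071274, 0.07916466891765594)
y [0.5018 0.3212 0.0549] -0.08441887760414925 (0.04683804512023926, 0.08126053959131241)
b [0.4883 0.1397 0.0547] -0.04679493614600031 (0.04880377650260925, 0.07950510084629059)
b [0.5981 0.3113 0.0806] -0.10426541983769226 (0.050084568560123444, 0.07964539527893066)
0 [{x:-0.056,y:-0.183,z:0.012,wx:0.0,wy:0.039,wz:0.006,grip:0.23},{x:-0.058,y:-0.183,z:0.011,wx:0.001,wy:0.038,wz:0.007,grip:0.23},{x:-0.058,y:-0.183,z:0.01,wx:0.0,wy:0.039,wz:0.006,grip:0.23},{x:-0.059,y:-0.183,z:0.009,wx:0.001,wy:0.039,wz:0.007,grip:0.23},{x:-0.059,y:-0.182,z:0.007,wx:0.0,wy:0.038,wz:0.006,grip:0.23},{x:-0.061,y:-0.183,z:0.007,wx:0.001,wy:0.039,wz:0.007,grip:0.23},{x:-0.061,y:-0.182,z:0.005,wx:-0.0,wy:0.039,wz:0.006,grip:0.23},{x:-0.062,y:-0.182,z:0.004,wx:0.0,wy:0.038,wz:0.006,grip:0.23},{x:-0.062,y:-0.181,z:0.003,wx:0.001,wy:0.039,wz:0.007,grip:0.23},{x:-0.063,y:-0.182,z:0.002,wx:0.0,wy:0.039,wz:0.006,grip:0.23},{x:-0.064,y:-0.181,z:0.0,wx:0.001,wy:0.038,wz:0.007,grip:0.23},{x:-0.065,y:-0.181,z:-0.001,wx:0.0,wy:0.039,wz:0.006,grip:0.23}]
12 [{x:0.0,y:0.0,z:0.1,wx:0.0,wy:0.0,wz:0.0,grip:0.23},{x:0.0,y:0.0,z:0.1,wx:0.0,wy:0.0,wz:0.0,grip:0.23},{x:0.0,y:0.0,z:0.1,wx:0.0,wy:0.0,wz:0.0,grip:0.23},{x:0.0,y:0.0,z:0.1,wx:0.0,wy:0.0,wz:0.0,grip:0.23},{grip:-0.89},{grip:-0.89},{grip:-0.89},{x:0.034,y:-0.0,z:-0.129,wx:0.0,wy:0.0,wz:0.0,grip:-0.89},{x:0.035,y:-0.001,z:-0.129,wx:0.0,wy:0.0,wz:0.0,grip:-0.89},{x:0.034,y:-0.0,z:-0.128,wx:0.0,wy:0.0,wz:0.0,grip:-0.89}]
```

Call:
apply_moves([
  {"x": -0.056,"y": -0.183,"z": 0.012,"wx": 0,"wy": 0.039,"wz": 0.006,"grip": 0.23},
  {"x": -0.058,"y": -0.183,"z": 0.011,"wx": 0.001,"wy": 0.038,"wz": 0.007,"grip": 0.23},
  {"x": -0.058,"y": -0.183,"z": 0.01,"wx": 0,"wy": 0.039,"wz": 0.006,"grip": 0.23},
  {"x": -0.059,"y": -0.183,"z": 0.009,"wx": 0.001,"wy": 0.039,"wz": 0.007,"grip": 0.23},
  {"x": -0.059,"y": -0.182,"z": 0.007,"wx": 0,"wy": 0.038,"wz": 0.006,"grip": 0.23},
  {"x": -0.061,"y": -0.183,"z": 0.007,"wx": 0.001,"wy": 0.039,"wz": 0.007,"grip": 0.23},
  {"x": -0.061,"y": -0.182,"z": 0.005,"wx": 0,"wy": 0.039,"wz": 0.006,"grip": 0.23},
  {"x": -0.062,"y": -0.182,"z": 0.004,"wx": 0,"wy": 0.038,"wz": 0.006,"grip": 0.23},
  {"x": -0.062,"y": -0.181,"z": 0.003,"wx": 0.001,"wy": 0.039,"wz": 0.007,"grip": 0.23},
  {"x": -0.063,"y": -0.182,"z": 0.002,"wx": 0,"wy": 0.039,"wz": 0.006,"grip": 0.23},
  {"x": -0.064,"y": -0.181,"z": 0,"wx": 0.001,"wy": 0.038,"wz": 0.007,"grip": 0.23},
  {"x": -0.065,"y": -0.181,"z": -0.001,"wx": 0,"wy": 0.039,"wz": 0.006,"grip": 0.23},
])

```text
time: 13.42
ee_pos: [0.4666, 0.3267, 0.1648]
eef_rot: [3.114, -0.134, 0.386]
wrist_force: [0.9, 0.2, 0.3]
finger_gap: 0.056
grip_force: 0.0
```

Call:
apply_moves([
  {"x": 0,"y": 0,"z": 0.1,"wx": 0,"wy": 0,"wz": 0,"grip": 0.23},
  {"x": 0,"y": 0,"z": 0.1,"wx": 0,"wy": 0,"wz": 0,"grip": 0.23},
  {"x": 0,"y": 0,"z": 0.1,"wx": 0,"wy": 0,"wz": 0,"grip": 0.23},
  {"x": 0,"y": 0,"z": 0.1,"wx": 0,"wy": 0,"wz": 0,"grip": 0.23},
  {"x": 0,"y": 0,"z": 0,"wx": 0,"wy": 0,"wz": 0,"grip": -0.89},
  {"x": 0,"y": 0,"z": 0,"wx": 0,"wy": 0,"wz": 0,"grip": -0.89},
  {"x": 0,"y": 0,"z": 0,"wx": 0,"wy": 0,"wz": 0,"grip": -0.89},
  {"x": 0,"y": 0,"z": 0,"wx": 0,"wy": 0,"wz": 0,"grip": -0.89},
  {"x": 0.034,"y": 0,"z": -0.129,"wx": 0,"wy": 0,"wz": 0,"grip": -0.89},
  {"x": 0.034,"y": 0,"z": -0.129,"wx": 0,"wy": 0,"wz": 0,"grip": -0.89},
  {"x": 0.034,"y": 0,"z": -0.129,"wx": 0,"wy": 0,"wz": 0,"grip": -0.89},
])

```text
time: 14.8
ee_pos: [0.4923, 0.3228, 0.1682]
eef_rot: [3.114, -0.133, 0.383]
wrist_force: [0.4, 1.1, -2.1]
finger_gap: 0.0505
grip_force: 25.0
```

Run:
```python
from lap import *
t=shot('top'); cv2.imwrite('pics/t2.png',cv2.resize(t['frame'][120:270,310:430,::-1],None,fx=4,fy=4,interpolation=cv2.INTER_CUBIC))
place('y',0)
f=hm+.194*X; f[2]=.0554
for z in(.0,.012,.039): print(proj(t,f+[0,0,z])*4-[310*4,480])
```

```text
[0.4948 0.3245 0.1735] 0.050200151030847386
0 [{x:0.025,y:0.182,z:-0.005,wx:-0.002,wy:-0.04,wz:-0.006,grip:-0.89},{x:0.024,y:0.183,z:-0.006,wx:-0.001,wy:-0.04,wz:-0.007,grip:-0.89},{x:0.024,y:0.183,z:-0.006,wx:-0.002,wy:-0.04,wz:-0.006,grip:-0.89},{x:0.022,y:0.182,z:-0.006,wx:-0.001,wy:-0.041,wz:-0.007,grip:-0.89},{x:0.022,y:0.183,z:-0.007,wx:-0.002,wy:-0.04,wz:-0.006,grip:-0.89},{x:0.021,y:0.183,z:-0.007,wx:-0.001,wy:-0.04,wz:-0.007,grip:-0.89},{x:0.021,y:0.183,z:-0.007,wx:-0.002,wy:-0.04,wz:-0.006,grip:-0.89},{x:0.019,y:0.183,z:-0.008,wx:-0.002,wy:-0.04,wz:-0.007,grip:-0.89},{x:0.019,y:0.183,z:-0.008,wx:-0.001,wy:-0.04,wz:-0.006,grip:-0.89},{x:0.018,y:0.183,z:-0.008,wx:-0.002,wy:-0.041,wz:-0.007,grip:-0.89},{x:0.018,y:0.183,z:-0.008,wx:-0.001,wy:-0.04,wz:-0.006,grip:-0.89},{x:0.016,y:0.183,z:-0.009,wx:-0.002,wy:-0.04,wz:-0.007,grip:-0.89}]
12 [{grip:-0.89},{x:0.0,y:0.0,z:0.11,wx:0.0,wy:0.0,wz:0.0,grip:-0.89},{x:0.0,y:0.0,z:0.11,wx:0.0,wy:0.0,wz:0.0,grip:-0.89},{x:0.0,y:0.0,z:0.11,wx:0.0,wy:0.0,wz:0.0,grip:-0.89},{x:0.0,y:0.0,z:0.11,wx:0.0,wy:0.0,wz:0.0,grip:-0.89},{grip:-0.89},{grip:0.1},{grip:0.1},{x:0.0,y:0.0,z:-0.2,wx:0.0,wy:0.0,wz:0.0,grip:0.23},{x:0.0,y:0.0,z:-0.2,wx:0.0,wy:0.0,wz:0.0,grip:0.23}]
[[225.5474 272.7024]]
[[230.3174 270.7215]]
[[241.4856 266.0834]]
```

View pics/t2.png

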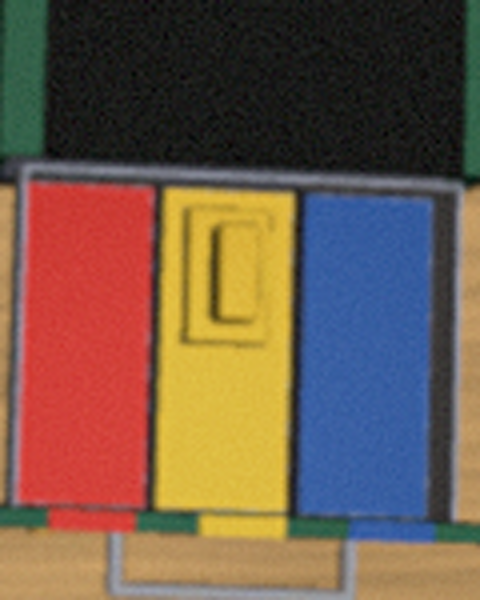

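The first yellow lap lies correctly in its compartment, grip centre (243,273). The second grasp reads 50 mm wide, so the fingers seem to hold the block edges instead of the grip. I look.

Run:
```python
from lap import *
s=shot('side');t=shot('top');st=ctrl.state();print(st['ee_pos'],st['eef_rot'],st['finger_gap'],st['wrist_force'])
m=np.zeros((600,800,3),np.uint8)
m[:,:480]=cv2.resize(s['frame'][170:350,120:264,::-1],(480,600),interpolation=cv2.INTER_CUBIC)
m[:320,480:]=cv2.resize(t['frame'][165:265,115:215,::-1],(320,320),interpolation=cv2.INTER_CUBIC)
cv2.imwrite('pics/g2.png',m)
```

```text
[0.4933 0.3235 0.1689] [-3.1135  0.1341 -0.3884] 0.050231738689397135 [ 0.1202 -0.3276 -2.1207]
```

View pics/g2.png

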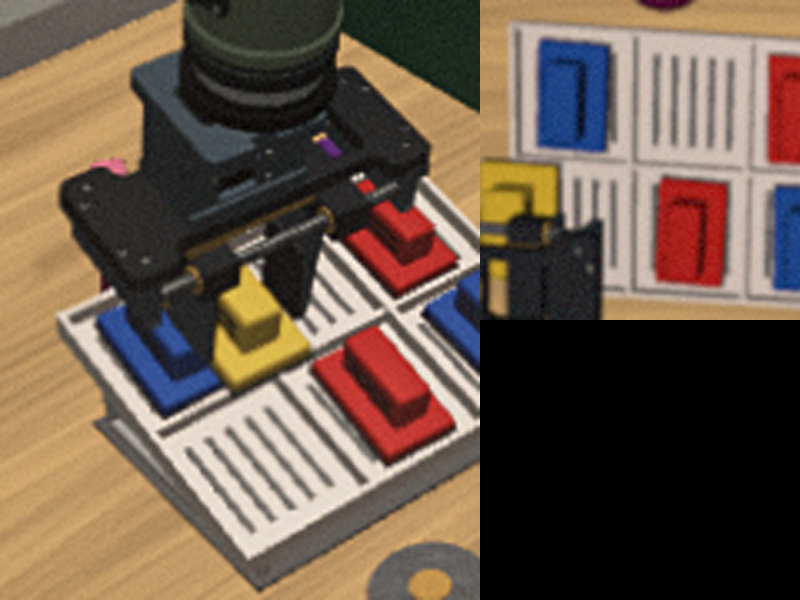

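It is held by the block edges (crop pixel (260,340)), because the tips went about 5 mm too low. I set it back, open, rise 9 mm and regrip on the grip.

Call:
apply_moves([
  {"x": -0.034,"y": 0,"z": 0.129,"wx": 0,"wy": 0,"wz": 0,"grip": -0.89},
  {"x": -0.034,"y": 0,"z": 0.129,"wx": 0,"wy": 0,"wz": 0,"grip": -0.89},
  {"x": -0.034,"y": 0,"z": 0.127,"wx": 0,"wy": 0,"wz": 0,"grip": -0.89},
  {"x": 0,"y": 0,"z": 0,"wx": 0,"wy": 0,"wz": 0,"grip": -0.89},
  {"x": 0,"y": 0,"z": 0,"wx": 0,"wy": 0,"wz": 0,"grip": 0.23},
  {"x": 0,"y": 0,"z": 0,"wx": 0,"wy": 0,"wz": 0,"grip": 0.23},
  {"x": 0,"y": 0,"z": -0.036,"wx": 0,"wy": 0,"wz": 0,"grip": 0.23},
  {"x": 0,"y": 0,"z": 0,"wx": 0,"wy": 0,"wz": 0,"grip": -0.89},
  {"x": 0,"y": 0,"z": 0,"wx": 0,"wy": 0,"wz": 0,"grip": -0.89},
  {"x": 0,"y": 0,"z": 0,"wx": 0,"wy": 0,"wz": 0,"grip": -0.89},
  {"x": 0,"y": 0,"z": 0,"wx": 0,"wy": 0,"wz": 0,"grip": -0.89},
])

```text
time: 16.32
ee_pos: [0.4887, 0.3237, 0.0759]
eef_rot: [3.113, -0.133, 0.382]
wrist_force: [-0.3, -0.5, 0.8]
finger_gap: 0.0257
grip_force: 25.0
```

Call:
apply_moves([
  {"x": 0.034,"y": 0,"z": -0.129,"wx": 0,"wy": 0,"wz": 0,"grip": -0.89},
  {"x": 0.034,"y": 0,"z": -0.129,"wx": 0,"wy": 0,"wz": 0,"grip": -0.89},
  {"x": 0.034,"y": 0,"z": -0.129,"wx": 0,"wy": 0,"wz": 0,"grip": -0.89},
  {"x": 0,"y": 0,"z": 0,"wx": 0,"wy": 0,"wz": 0,"grip": -0.89},
])

```text
time: 16.82
ee_pos: [0.4914, 0.3239, 0.1784]
eef_rot: [-3.113, 0.134, -0.389]
wrist_force: [0.4, -0.3, -2.3]
finger_gap: 0.0261
grip_force: 25.0
```

```bash
python3 - <<'E'
s=open('plan.py').read()
s=s.replace("st=st or ctrl.state(); s.p=np.array(st['ee_pos']);s.R=R.from_rotvec(st['eef_rot']).as_matrix();s.rows=[]",
"""S=[]
        for _ in range(5): S.append(ctrl.state()); ctrl.camera('side')
        s.p=np.mean([q['ee_pos'] for q in S],0); s.R=R.from_rotvec([q['eef_rot'] for q in S]).mean().as_matrix(); s.rows=[]
        print('sd',np.std([q['ee_pos'] for q in S],0),'p',s.p)""")
open('plan.py','w').write(s)
l=open('lap.py').read().replace(".019*N",".024*N").replace("f[2]=.0554+.034","f[2]=.0554+.039")
open('lap.py','w').write(l)
E
python3 -c "
from lap import *
place('y',0)"
```

```text
sd [0.0009 0.0006 0.0016] p [0.4898 0.3228 0.1755]
[0.4898 0.3228 0.1755] 0.025465181747822842
0 [{x:0.026,y:0.182,z:-0.005,wx:-0.001,wy:-0.039,wz:-0.006,grip:-0.89},{x:0.026,y:0.182,z:-0.005,wx:-0.0,wy:-0.039,wz:-0.007,grip:-0.89},{x:0.025,y:0.182,z:-0.006,wx:-0.001,wy:-0.038,wz:-0.006,grip:-0.89},{x:0.025,y:0.182,z:-0.006,wx:-0.0,wy:-0.039,wz:-0.007,grip:-0.89},{x:0.023,y:0.182,z:-0.007,wx:-0.001,wy:-0.039,wz:-0.006,grip:-0.89},{x:0.023,y:0.182,z:-0.007,wx:-0.0,wy:-0.039,wz:-0.007,grip:-0.89},{x:0.022,y:0.182,z:-0.008,wx:-0.001,wy:-0.039,wz:-0.006,grip:-0.89},{x:0.021,y:0.183,z:-0.007,wx:-0.0,wy:-0.038,wz:-0.007,grip:-0.89},{x:0.021,y:0.182,z:-0.009,wx:-0.001,wy:-0.039,wz:-0.006,grip:-0.89},{x:0.019,y:0.183,z:-0.008,wx:-0.0,wy:-0.039,wz:-0.007,grip:-0.89},{x:0.019,y:0.182,z:-0.009,wx:-0.001,wy:-0.039,wz:-0.006,grip:-0.89},{x:0.018,y:0.183,z:-0.01,wx:-0.0,wy:-0.038,wz:-0.007,grip:-0.89}]
12 [{grip:-0.89},{x:0.0,y:-0.0,z:0.11,wx:-0.0,wy:-0.0,wz:0.0,grip:-0.89},{x:0.0,y:-0.0,z:0.11,wx:-0.0,wy:-0.0,wz:0.0,grip:-0.89},{x:0.0,y:-0.0,z:0.11,wx:-0.0,wy:-0.0,wz:0.0,grip:-0.89},{x:0.0,y:-0.0,z:0.11,wx:-0.0,wy:-0.0,wz:0.0,grip:-0.89},{grip:-0.89},{grip:0.1},{grip:0.1},{x:0.0,y:-0.0,z:-0.2,wx:-0.0,wy:-0.0,wz:0.0,grip:0.23},{x:0.0,y:-0.0,z:-0.2,wx:-0.0,wy:-0.0,wz:0.0,grip:0.23}]
```

Call:
apply_moves([
  {"x": 0.026,"y": 0.182,"z": -0.005,"wx": -0.001,"wy": -0.039,"wz": -0.006,"grip": -0.89},
  {"x": 0.026,"y": 0.182,"z": -0.005,"wx": 0,"wy": -0.039,"wz": -0.007,"grip": -0.89},
  {"x": 0.025,"y": 0.182,"z": -0.006,"wx": -0.001,"wy": -0.038,"wz": -0.006,"grip": -0.89},
  {"x": 0.025,"y": 0.182,"z": -0.006,"wx": 0,"wy": -0.039,"wz": -0.007,"grip": -0.89},
  {"x": 0.023,"y": 0.182,"z": -0.007,"wx": -0.001,"wy": -0.039,"wz": -0.006,"grip": -0.89},
  {"x": 0.023,"y": 0.182,"z": -0.007,"wx": 0,"wy": -0.039,"wz": -0.007,"grip": -0.89},
  {"x": 0.022,"y": 0.182,"z": -0.008,"wx": -0.001,"wy": -0.039,"wz": -0.006,"grip": -0.89},
  {"x": 0.021,"y": 0.183,"z": -0.007,"wx": 0,"wy": -0.038,"wz": -0.007,"grip": -0.89},
  {"x": 0.021,"y": 0.182,"z": -0.009,"wx": -0.001,"wy": -0.039,"wz": -0.006,"grip": -0.89},
  {"x": 0.019,"y": 0.183,"z": -0.008,"wx": 0,"wy": -0.039,"wz": -0.007,"grip": -0.89},
  {"x": 0.019,"y": 0.182,"z": -0.009,"wx": -0.001,"wy": -0.039,"wz": -0.006,"grip": -0.89},
  {"x": 0.018,"y": 0.183,"z": -0.01,"wx": 0,"wy": -0.038,"wz": -0.007,"grip": -0.89},
])

```text
time: 18.58
ee_pos: [0.5168, -0.2284, 0.2036]
eef_rot: [-3.14, 0.07, 0.003]
wrist_force: [0.4, 0.3, -1.9]
finger_gap: 0.0255
grip_force: 25.0
```

Call:
apply_moves([
  {"x": 0,"y": 0,"z": 0,"wx": 0,"wy": 0,"wz": 0,"grip": -0.89},
  {"x": 0,"y": 0,"z": 0.11,"wx": 0,"wy": 0,"wz": 0,"grip": -0.89},
  {"x": 0,"y": 0,"z": 0.11,"wx": 0,"wy": 0,"wz": 0,"grip": -0.89},
  {"x": 0,"y": 0,"z": 0.11,"wx": 0,"wy": 0,"wz": 0,"grip": -0.89},
  {"x": 0,"y": 0,"z": 0.118,"wx": 0,"wy": 0,"wz": 0,"grip": -0.89},
  {"x": 0,"y": 0,"z": 0,"wx": 0,"wy": 0,"wz": 0,"grip": -0.89},
  {"x": 0,"y": 0,"z": 0,"wx": 0,"wy": 0,"wz": 0,"grip": 0.1},
  {"x": 0,"y": 0,"z": 0,"wx": 0,"wy": 0,"wz": 0,"grip": 0.1},
  {"x": 0,"y": 0,"z": -0.2,"wx": 0,"wy": 0,"wz": 0,"grip": 0.23},
  {"x": 0,"y": 0,"z": -0.24,"wx": 0,"wy": 0,"wz": 0,"grip": 0.23},
  {"x": 0,"y": 0,"z": 0,"wx": 0,"wy": 0,"wz": 0,"grip": 0.23},
])

```text
time: 19.95
ee_pos: [0.5201, -0.2282, 0.2089]
eef_rot: [3.136, -0.07, 0.02]
wrist_force: [0.1, -0.7, -0.4]
finger_gap: 0.0558
grip_force: 0.0
```

```bash
python3 -c "
from lap import *
pick('r',[.585,.141])"
```

```text
r [0.495  0.2288 0.0548] -0.1149750558453369 (0.05126439034938812, 0.08069369196891785)
r [0.5855 0.141  0.0805] -0.03699596807310826 (0.048308905214071274, 0.07916466891765594)
b [0.4883 0.1397 0.0547] -0.04679493614600031 (0.04882989078760147, 0.07942122966051102)
b [0.5981 0.3109 0.0806] -0.11504762698504156 (0.049558497965335846, 0.07985969632863998)
sd [0.0008 0.0003 0.0016] p [ 0.5169 -0.2268  0.203 ]
0 [{x:0.01,y:-0.186,z:0.001,wx:-0.002,wy:0.062,wz:-0.002,grip:0.23},{x:0.01,y:-0.185,z:0.002,wx:-0.002,wy:0.062,wz:-0.002,grip:0.23},{x:0.011,y:-0.186,z:0.002,wx:-0.002,wy:0.061,wz:-0.002,grip:0.23},{x:0.01,y:-0.186,z:0.002,wx:-0.002,wy:0.062,wz:-0.002,grip:0.23},{x:0.011,y:-0.185,z:0.002,wx:-0.002,wy:0.062,wz:-0.002,grip:0.23},{x:0.011,y:-0.186,z:0.002,wx:-0.001,wy:0.062,wz:-0.003,grip:0.23},{x:0.011,y:-0.185,z:0.002,wx:-0.002,wy:0.061,wz:-0.002,grip:0.23},{x:0.011,y:-0.186,z:0.003,wx:-0.002,wy:0.062,wz:-0.002,grip:0.23},{x:-0.0,y:0.0,z:0.1,wx:-0.0,wy:0.0,wz:0.0,grip:0.23},{x:-0.0,y:0.0,z:0.1,wx:-0.0,wy:0.0,wz:0.0,grip:0.23},{x:-0.0,y:0.0,z:0.1,wx:-0.0,wy:0.0,wz:0.0,grip:0.23},{x:-0.0,y:0.0,z:0.1,wx:-0.0,wy:0.0,wz:0.0,grip:0.23}]
12 [{grip:-0.89},{grip:-0.89},{grip:-0.89},{x:0.034,y:0.001,z:-0.129,wx:-0.0,wy:0.0,wz:0.0,grip:-0.89},{x:0.034,y:0.001,z:-0.129,wx:-0.0,wy:0.0,wz:0.0,grip:-0.89},{x:0.035,y:0.002,z:-0.129,wx:-0.0,wy:0.0,wz:0.0,grip:-0.89}]
```

Call:
apply_moves([
  {"x": 0.01,"y": -0.186,"z": 0.001,"wx": -0.002,"wy": 0.062,"wz": -0.002,"grip": 0.23},
  {"x": 0.01,"y": -0.185,"z": 0.002,"wx": -0.002,"wy": 0.062,"wz": -0.002,"grip": 0.23},
  {"x": 0.011,"y": -0.186,"z": 0.002,"wx": -0.002,"wy": 0.061,"wz": -0.002,"grip": 0.23},
  {"x": 0.01,"y": -0.186,"z": 0.002,"wx": -0.002,"wy": 0.062,"wz": -0.002,"grip": 0.23},
  {"x": 0.011,"y": -0.185,"z": 0.002,"wx": -0.002,"wy": 0.062,"wz": -0.002,"grip": 0.23},
  {"x": 0.011,"y": -0.186,"z": 0.002,"wx": -0.001,"wy": 0.062,"wz": -0.003,"grip": 0.23},
  {"x": 0.011,"y": -0.185,"z": 0.002,"wx": -0.002,"wy": 0.061,"wz": -0.002,"grip": 0.23},
  {"x": 0.011,"y": -0.186,"z": 0.003,"wx": -0.002,"wy": 0.062,"wz": -0.002,"grip": 0.23},
  {"x": 0,"y": 0,"z": 0.1,"wx": 0,"wy": 0,"wz": 0,"grip": 0.23},
  {"x": 0,"y": 0,"z": 0.1,"wx": 0,"wy": 0,"wz": 0,"grip": 0.23},
  {"x": 0,"y": 0,"z": 0.1,"wx": 0,"wy": 0,"wz": 0,"grip": 0.23},
  {"x": 0,"y": 0,"z": 0.1,"wx": 0,"wy": 0,"wz": 0,"grip": 0.23},
])

```text
time: 21.75
ee_pos: [0.5791, 0.1412, 0.1014]
eef_rot: [3.101, -0.055, 0.401]
wrist_force: [-0.4, -0.2, 0.2]
finger_gap: 0.0562
grip_force: 0.0
```

Call:
apply_moves([
  {"x": 0,"y": 0,"z": 0,"wx": 0,"wy": 0,"wz": 0,"grip": 0.23},
  {"x": 0,"y": 0,"z": 0,"wx": 0,"wy": 0,"wz": 0,"grip": -0.89},
  {"x": 0,"y": 0,"z": 0,"wx": 0,"wy": 0,"wz": 0,"grip": -0.89},
  {"x": 0,"y": 0,"z": 0,"wx": 0,"wy": 0,"wz": 0,"grip": -0.89},
  {"x": 0.034,"y": 0.001,"z": -0.129,"wx": 0,"wy": 0,"wz": 0,"grip": -0.89},
  {"x": 0.034,"y": 0.001,"z": -0.129,"wx": 0,"wy": 0,"wz": 0,"grip": -0.89},
  {"x": 0.035,"y": 0.002,"z": -0.129,"wx": 0,"wy": 0,"wz": 0,"grip": -0.89},
  {"x": 0,"y": 0,"z": 0,"wx": 0,"wy": 0,"wz": 0,"grip": -0.89},
])

```text
time: 22.75
ee_pos: [0.5811, 0.1416, 0.2068]
eef_rot: [3.102, -0.056, 0.415]
wrist_force: [0.1, 0.5, -1.2]
finger_gap: 0.0259
grip_force: 25.0
```

```bash
python3 -c "
from lap import *
place('r',1)"
```

```text
sd [0.001  0.0003 0.0019] p [0.5793 0.1411 0.2035]
[0.5793 0.1411 0.2035] 0.025566477061373195
0 [{x:0.029,y:0.189,z:0.009,wx:0.002,wy:-0.083,wz:0.003,grip:-0.89},{x:0.03,y:0.188,z:0.007,wx:0.003,wy:-0.082,wz:0.003,grip:-0.89},{x:0.031,y:0.189,z:0.006,wx:0.002,wy:-0.083,wz:0.003,grip:-0.89},{x:0.031,y:0.188,z:0.004,wx:0.002,wy:-0.082,wz:0.003,grip:-0.89},{x:0.031,y:0.189,z:0.003,wx:0.003,wy:-0.083,wz:0.003,grip:-0.89},{x:0.032,y:0.188,z:0.001,wx:0.002,wy:-0.083,wz:0.002,grip:-0.89},{grip:-0.89},{x:0.0,y:0.0,z:0.11,wx:0.0,wy:0.0,wz:0.0,grip:-0.89},{x:0.0,y:0.0,z:0.11,wx:0.0,wy:0.0,wz:0.0,grip:-0.89},{x:0.0,y:0.0,z:0.11,wx:0.0,wy:0.0,wz:0.0,grip:-0.89},{x:0.0,y:0.0,z:0.11,wx:0.0,wy:0.0,wz:0.0,grip:-0.89},{grip:-0.89}]
12 [{grip:0.1},{grip:0.1},{x:0.0,y:0.0,z:-0.133,wx:0.0,wy:0.0,wz:0.0,grip:0.23},{x:0.0,y:0.0,z:-0.134,wx:0.0,wy:0.0,wz:0.0,grip:0.23},{x:0.0,y:0.0,z:-0.133,wx:0.0,wy:0.0,wz:0.0,grip:0.23}]
```

Call:
apply_moves([
  {"x": 0.029,"y": 0.189,"z": 0.009,"wx": 0.002,"wy": -0.083,"wz": 0.003,"grip": -0.89},
  {"x": 0.03,"y": 0.188,"z": 0.007,"wx": 0.003,"wy": -0.082,"wz": 0.003,"grip": -0.89},
  {"x": 0.031,"y": 0.189,"z": 0.006,"wx": 0.002,"wy": -0.083,"wz": 0.003,"grip": -0.89},
  {"x": 0.031,"y": 0.188,"z": 0.004,"wx": 0.002,"wy": -0.082,"wz": 0.003,"grip": -0.89},
  {"x": 0.031,"y": 0.189,"z": 0.003,"wx": 0.003,"wy": -0.083,"wz": 0.003,"grip": -0.89},
  {"x": 0.032,"y": 0.188,"z": 0.001,"wx": 0.002,"wy": -0.083,"wz": 0.002,"grip": -0.89},
  {"x": 0,"y": 0,"z": 0,"wx": 0,"wy": 0,"wz": 0,"grip": -0.89},
  {"x": 0,"y": 0,"z": 0.11,"wx": 0,"wy": 0,"wz": 0,"grip": -0.89},
  {"x": 0,"y": 0,"z": 0.11,"wx": 0,"wy": 0,"wz": 0,"grip": -0.89},
  {"x": 0,"y": 0,"z": 0.11,"wx": 0,"wy": 0,"wz": 0,"grip": -0.89},
  {"x": 0,"y": 0,"z": 0.11,"wx": 0,"wy": 0,"wz": 0,"grip": -0.89},
  {"x": 0,"y": 0,"z": 0,"wx": 0,"wy": 0,"wz": 0,"grip": -0.89},
])

```text
time: 24.5
ee_pos: [0.6143, -0.1419, 0.0928]
eef_rot: [-3.14, 0.069, 0.004]
wrist_force: [0.5, 1.1, -1.0]
finger_gap: 0.0256
grip_force: 25.0
```

Call:
apply_moves([
  {"x": 0,"y": 0,"z": 0,"wx": 0,"wy": 0,"wz": 0,"grip": 0.1},
  {"x": 0,"y": 0,"z": 0,"wx": 0,"wy": 0,"wz": 0,"grip": 0.1},
  {"x": 0,"y": 0,"z": -0.14,"wx": 0,"wy": 0,"wz": 0,"grip": 0.23},
  {"x": 0,"y": 0,"z": -0.14,"wx": 0,"wy": 0,"wz": 0,"grip": 0.23},
  {"x": 0,"y": 0,"z": -0.14,"wx": 0,"wy": 0,"wz": 0,"grip": 0.23},
  {"x": 0,"y": 0,"z": 0,"wx": 0,"wy": 0,"wz": 0,"grip": 0.23},
])

```text
time: 25.25
ee_pos: [0.6168, -0.1436, 0.2031]
eef_rot: [3.139, -0.07, 0.011]
wrist_force: [-0.2, 0.4, -0.5]
finger_gap: 0.0561
grip_force: 0.0
```

```bash
python3 -c "
from lap import *
pick('r',[.495,.229])"
```

```text
r [0.495  0.2289 0.0548] -0.11497878427086301 (0.0513896606862545, 0.08119776844978333)
b [0.4882 0.1397 0.0547] -0.04679493614600031 (0.04882989078760147, 0.07950638979673386)
b [0.5981 0.3104 0.0806] -0.08210765325212399 (0.048020344227552414, 0.07968505471944809)
sd [0.0005 0.0001 0.0011] p [ 0.6146 -0.1431  0.1988]
0 [{x:-0.075,y:-0.163,z:0.011,wx:0.001,wy:0.055,wz:0.015,grip:0.23},{x:-0.076,y:-0.163,z:0.009,wx:0.0,wy:0.056,wz:0.015,grip:0.23},{x:-0.078,y:-0.162,z:0.006,wx:0.001,wy:0.055,wz:0.015,grip:0.23},{x:-0.079,y:-0.161,z:0.004,wx:0.0,wy:0.056,wz:0.016,grip:0.23},{x:-0.08,y:-0.161,z:0.002,wx:0.001,wy:0.055,wz:0.015,grip:0.23},{x:-0.082,y:-0.16,z:0.0,wx:0.0,wy:0.055,wz:0.015,grip:0.23},{x:-0.083,y:-0.159,z:-0.002,wx:0.001,wy:0.056,wz:0.015,grip:0.23},{x:-0.084,y:-0.159,z:-0.005,wx:0.001,wy:0.055,wz:0.015,grip:0.23},{x:-0.086,y:-0.158,z:-0.008,wx:0.0,wy:0.056,wz:0.015,grip:0.23},{x:0.0,y:0.0,z:0.1,wx:0.0,wy:-0.0,wz:0.0,grip:0.23},{x:0.0,y:0.0,z:0.1,wx:0.0,wy:-0.0,wz:0.0,grip:0.23},{x:0.0,y:0.0,z:0.1,wx:0.0,wy:-0.0,wz:0.0,grip:0.23}]
12 [{x:0.0,y:0.0,z:0.1,wx:0.0,wy:-0.0,wz:0.0,grip:0.23},{grip:-0.89},{grip:-0.89},{grip:-0.89},{x:0.034,y:-0.001,z:-0.129,wx:0.0,wy:-0.0,wz:0.0,grip:-0.89},{x:0.035,y:-0.002,z:-0.129,wx:0.0,wy:-0.0,wz:0.0,grip:-0.89},{x:0.034,y:-0.001,z:-0.128,wx:0.0,wy:-0.0,wz:0.0,grip:-0.89}]
```

Call:
apply_moves([
  {"x": -0.075,"y": -0.163,"z": 0.011,"wx": 0.001,"wy": 0.055,"wz": 0.015,"grip": 0.23},
  {"x": -0.076,"y": -0.163,"z": 0.009,"wx": 0,"wy": 0.056,"wz": 0.015,"grip": 0.23},
  {"x": -0.078,"y": -0.162,"z": 0.006,"wx": 0.001,"wy": 0.055,"wz": 0.015,"grip": 0.23},
  {"x": -0.079,"y": -0.161,"z": 0.004,"wx": 0,"wy": 0.056,"wz": 0.016,"grip": 0.23},
  {"x": -0.08,"y": -0.161,"z": 0.002,"wx": 0.001,"wy": 0.055,"wz": 0.015,"grip": 0.23},
  {"x": -0.082,"y": -0.16,"z": 0,"wx": 0,"wy": 0.055,"wz": 0.015,"grip": 0.23},
  {"x": -0.083,"y": -0.159,"z": -0.002,"wx": 0.001,"wy": 0.056,"wz": 0.015,"grip": 0.23},
  {"x": -0.084,"y": -0.159,"z": -0.005,"wx": 0.001,"wy": 0.055,"wz": 0.015,"grip": 0.23},
  {"x": -0.086,"y": -0.158,"z": -0.008,"wx": 0,"wy": 0.056,"wz": 0.015,"grip": 0.23},
  {"x": 0,"y": 0,"z": 0.1,"wx": 0,"wy": 0,"wz": 0,"grip": 0.23},
  {"x": 0,"y": 0,"z": 0.1,"wx": 0,"wy": 0,"wz": 0,"grip": 0.23},
  {"x": 0,"y": 0,"z": 0.1,"wx": 0,"wy": 0,"wz": 0,"grip": 0.23},
])

```text
time: 27.05
ee_pos: [0.4825, 0.2298, 0.1012]
eef_rot: [3.106, -0.18, 0.407]
wrist_force: [-0.0, 0.3, -0.3]
finger_gap: 0.0561
grip_force: 0.0
```

Call:
apply_moves([
  {"x": 0,"y": 0,"z": 0.1,"wx": 0,"wy": 0,"wz": 0,"grip": 0.23},
  {"x": 0,"y": 0,"z": 0,"wx": 0,"wy": 0,"wz": 0,"grip": 0.23},
  {"x": 0,"y": 0,"z": 0,"wx": 0,"wy": 0,"wz": 0,"grip": -0.89},
  {"x": 0,"y": 0,"z": 0,"wx": 0,"wy": 0,"wz": 0,"grip": -0.89},
  {"x": 0,"y": 0,"z": 0,"wx": 0,"wy": 0,"wz": 0,"grip": -0.89},
  {"x": 0.034,"y": -0.001,"z": -0.129,"wx": 0,"wy": 0,"wz": 0,"grip": -0.89},
  {"x": 0.035,"y": -0.002,"z": -0.129,"wx": 0,"wy": 0,"wz": 0,"grip": -0.89},
  {"x": 0.034,"y": -0.001,"z": -0.129,"wx": 0,"wy": 0,"wz": 0,"grip": -0.89},
  {"x": 0,"y": 0,"z": 0,"wx": 0,"wy": 0,"wz": 0,"grip": -0.89},
])

```text
time: 28.18
ee_pos: [0.4905, 0.2298, 0.1812]
eef_rot: [3.108, -0.182, 0.417]
wrist_force: [-0.8, 0.2, -2.6]
finger_gap: 0.0258
grip_force: 24.9
```

```bash
python3 -c "
from lap import *
place('r',0)"
```

```text
sd [0.0009 0.0005 0.0017] p [0.4888 0.2288 0.1782]
[0.4888 0.2288 0.1782] 0.025820250210094285
0 [{x:0.04,y:0.181,z:-0.005,wx:-0.001,wy:-0.062,wz:-0.017,grip:-0.89},{x:0.038,y:0.181,z:-0.006,wx:-0.0,wy:-0.062,wz:-0.017,grip:-0.89},{x:0.036,y:0.181,z:-0.008,wx:-0.001,wy:-0.063,wz:-0.017,grip:-0.89},{x:0.034,y:0.182,z:-0.008,wx:-0.0,wy:-0.062,wz:-0.017,grip:-0.89},{x:0.032,y:0.182,z:-0.01,wx:-0.001,wy:-0.062,wz:-0.017,grip:-0.89},{x:0.03,y:0.183,z:-0.011,wx:-0.0,wy:-0.062,wz:-0.017,grip:-0.89},{x:0.029,y:0.182,z:-0.011,wx:-0.001,wy:-0.063,wz:-0.017,grip:-0.89},{x:0.026,y:0.183,z:-0.012,wx:-0.001,wy:-0.062,wz:-0.017,grip:-0.89},{grip:-0.89},{x:-0.0,y:0.0,z:0.11,wx:0.0,wy:0.0,wz:0.0,grip:-0.89},{x:-0.0,y:0.0,z:0.11,wx:0.0,wy:0.0,wz:0.0,grip:-0.89},{x:-0.0,y:0.0,z:0.11,wx:0.0,wy:0.0,wz:0.0,grip:-0.89}]
12 [{x:-0.0,y:0.0,z:0.11,wx:0.0,wy:0.0,wz:0.0,grip:-0.89},{grip:-0.89},{grip:0.1},{grip:0.1},{x:-0.0,y:0.0,z:-0.133,wx:0.0,wy:0.0,wz:0.0,grip:0.23},{x:-0.0,y:0.0,z:-0.134,wx:0.0,wy:0.0,wz:0.0,grip:0.23},{x:-0.0,y:0.0,z:-0.133,wx:0.0,wy:0.0,wz:0.0,grip:0.23}]
```

Call:
apply_moves([
  {"x": 0.04,"y": 0.181,"z": -0.005,"wx": -0.001,"wy": -0.062,"wz": -0.017,"grip": -0.89},
  {"x": 0.038,"y": 0.181,"z": -0.006,"wx": 0,"wy": -0.062,"wz": -0.017,"grip": -0.89},
  {"x": 0.036,"y": 0.181,"z": -0.008,"wx": -0.001,"wy": -0.063,"wz": -0.017,"grip": -0.89},
  {"x": 0.034,"y": 0.182,"z": -0.008,"wx": 0,"wy": -0.062,"wz": -0.017,"grip": -0.89},
  {"x": 0.032,"y": 0.182,"z": -0.01,"wx": -0.001,"wy": -0.062,"wz": -0.017,"grip": -0.89},
  {"x": 0.03,"y": 0.183,"z": -0.011,"wx": 0,"wy": -0.062,"wz": -0.017,"grip": -0.89},
  {"x": 0.029,"y": 0.182,"z": -0.011,"wx": -0.001,"wy": -0.063,"wz": -0.017,"grip": -0.89},
  {"x": 0.026,"y": 0.183,"z": -0.012,"wx": -0.001,"wy": -0.062,"wz": -0.017,"grip": -0.89},
  {"x": 0,"y": 0,"z": 0,"wx": 0,"wy": 0,"wz": 0,"grip": -0.89},
  {"x": 0,"y": 0,"z": 0.11,"wx": 0,"wy": 0,"wz": 0,"grip": -0.89},
  {"x": 0,"y": 0,"z": 0.11,"wx": 0,"wy": 0,"wz": 0,"grip": -0.89},
  {"x": 0,"y": 0,"z": 0.11,"wx": 0,"wy": 0,"wz": 0,"grip": -0.89},
])

```text
time: 29.92
ee_pos: [0.5207, -0.1379, 0.1203]
eef_rot: [-3.14, 0.069, 0.002]
wrist_force: [0.4, 0.2, -1.9]
finger_gap: 0.0261
grip_force: 24.9
```

Call:
apply_moves([
  {"x": 0,"y": 0,"z": 0.11,"wx": 0,"wy": 0,"wz": 0,"grip": -0.89},
  {"x": 0,"y": 0,"z": 0,"wx": 0,"wy": 0,"wz": 0,"grip": -0.89},
  {"x": 0,"y": 0,"z": 0,"wx": 0,"wy": 0,"wz": 0,"grip": 0.1},
  {"x": 0,"y": 0,"z": 0,"wx": 0,"wy": 0,"wz": 0,"grip": 0.1},
  {"x": 0,"y": 0,"z": -0.14,"wx": 0,"wy": 0,"wz": 0,"grip": 0.23},
  {"x": 0,"y": 0,"z": -0.14,"wx": 0,"wy": 0,"wz": 0,"grip": 0.23},
  {"x": 0,"y": 0,"z": -0.14,"wx": 0,"wy": 0,"wz": 0,"grip": 0.23},
  {"x": 0,"y": 0,"z": 0,"wx": 0,"wy": 0,"wz": 0,"grip": 0.23},
])

```text
time: 30.92
ee_pos: [0.5232, -0.1394, 0.2029]
eef_rot: [3.139, -0.07, 0.012]
wrist_force: [0.1, 0.6, -0.2]
finger_gap: 0.0558
grip_force: 0.0
```

```bash
python3 -c "
from lap import *
pick('b',[.598,.31])"
```

```text
b [0.4931 0.1357 0.056 ] -0.04576069753666804 (0.04663458094000816, 0.07792618125677109)
b [0.5981 0.3113 0.0806] -0.10426541983769226 (0.050084568560123444, 0.07964539527893066)
sd [0.0005 0.0001 0.001 ] p [ 0.521  -0.1388  0.1992]
0 [{x:0.01,y:-0.182,z:-0.0,wx:0.0,wy:0.05,wz:0.012,grip:0.23},{x:0.009,y:-0.181,z:-0.001,wx:0.001,wy:0.049,wz:0.011,grip:0.23},{x:0.008,y:-0.182,z:0.0,wx:-0.0,wy:0.05,wz:0.012,grip:0.23},{x:0.006,y:-0.182,z:0.001,wx:0.0,wy:0.05,wz:0.011,grip:0.23},{x:0.006,y:-0.181,z:-0.0,wx:0.0,wy:0.05,wz:0.012,grip:0.23},{x:0.004,y:-0.182,z:0.001,wx:0.001,wy:0.049,wz:0.011,grip:0.23},{x:0.004,y:-0.182,z:0.0,wx:-0.0,wy:0.05,wz:0.012,grip:0.23},{x:0.002,y:-0.182,z:0.001,wx:0.0,wy:0.05,wz:0.011,grip:0.23},{x:0.001,y:-0.182,z:0.001,wx:0.0,wy:0.049,wz:0.012,grip:0.23},{x:0.0,y:-0.181,z:0.001,wx:0.001,wy:0.05,wz:0.011,grip:0.23},{x:0.0,y:-0.0,z:0.1,wx:-0.0,wy:0.0,wz:0.0,grip:0.23},{x:0.0,y:-0.0,z:0.1,wx:-0.0,wy:0.0,wz:0.0,grip:0.23}]
12 [{x:0.0,y:-0.0,z:0.1,wx:-0.0,wy:0.0,wz:0.0,grip:0.23},{x:0.0,y:-0.0,z:0.1,wx:-0.0,wy:0.0,wz:0.0,grip:0.23},{grip:-0.89},{grip:-0.89},{grip:-0.89},{x:0.034,y:-0.001,z:-0.129,wx:-0.0,wy:0.0,wz:0.0,grip:-0.89},{x:0.035,y:-0.002,z:-0.129,wx:-0.0,wy:0.0,wz:0.0,grip:-0.89},{x:0.034,y:-0.001,z:-0.129,wx:-0.0,wy:0.0,wz:0.0,grip:-0.89}]
```

The front blue lap has shifted by about 6 mm (the announced knock), so I measure it again before its turn. Next is the back blue lap.

Call:
apply_moves([
  {"x": 0.01,"y": -0.182,"z": 0,"wx": 0,"wy": 0.05,"wz": 0.012,"grip": 0.23},
  {"x": 0.009,"y": -0.181,"z": -0.001,"wx": 0.001,"wy": 0.049,"wz": 0.011,"grip": 0.23},
  {"x": 0.008,"y": -0.182,"z": 0,"wx": 0,"wy": 0.05,"wz": 0.012,"grip": 0.23},
  {"x": 0.006,"y": -0.182,"z": 0.001,"wx": 0,"wy": 0.05,"wz": 0.011,"grip": 0.23},
  {"x": 0.006,"y": -0.181,"z": 0,"wx": 0,"wy": 0.05,"wz": 0.012,"grip": 0.23},
  {"x": 0.004,"y": -0.182,"z": 0.001,"wx": 0.001,"wy": 0.049,"wz": 0.011,"grip": 0.23},
  {"x": 0.004,"y": -0.182,"z": 0,"wx": 0,"wy": 0.05,"wz": 0.012,"grip": 0.23},
  {"x": 0.002,"y": -0.182,"z": 0.001,"wx": 0,"wy": 0.05,"wz": 0.011,"grip": 0.23},
  {"x": 0.001,"y": -0.182,"z": 0.001,"wx": 0,"wy": 0.049,"wz": 0.012,"grip": 0.23},
  {"x": 0,"y": -0.181,"z": 0.001,"wx": 0.001,"wy": 0.05,"wz": 0.011,"grip": 0.23},
  {"x": 0,"y": 0,"z": 0.1,"wx": 0,"wy": 0,"wz": 0,"grip": 0.23},
  {"x": 0,"y": 0,"z": 0.1,"wx": 0,"wy": 0,"wz": 0,"grip": 0.23},
])

```text
time: 32.72
ee_pos: [0.579, 0.3132, 0.1507]
eef_rot: [3.106, -0.161, 0.406]
wrist_force: [-0.3, -0.3, 0.8]
finger_gap: 0.0558
grip_force: 0.0
```

Call:
apply_moves([
  {"x": 0,"y": 0,"z": 0.1,"wx": 0,"wy": 0,"wz": 0,"grip": 0.23},
  {"x": 0,"y": 0,"z": 0.1,"wx": 0,"wy": 0,"wz": 0,"grip": 0.23},
  {"x": 0,"y": 0,"z": 0,"wx": 0,"wy": 0,"wz": 0,"grip": 0.23},
  {"x": 0,"y": 0,"z": 0,"wx": 0,"wy": 0,"wz": 0,"grip": -0.89},
  {"x": 0,"y": 0,"z": 0,"wx": 0,"wy": 0,"wz": 0,"grip": -0.89},
  {"x": 0,"y": 0,"z": 0,"wx": 0,"wy": 0,"wz": 0,"grip": -0.89},
  {"x": 0.034,"y": -0.001,"z": -0.129,"wx": 0,"wy": 0,"wz": 0,"grip": -0.89},
  {"x": 0.035,"y": -0.002,"z": -0.129,"wx": 0,"wy": 0,"wz": 0,"grip": -0.89},
  {"x": 0.034,"y": -0.001,"z": -0.129,"wx": 0,"wy": 0,"wz": 0,"grip": -0.89},
  {"x": 0,"y": 0,"z": 0,"wx": 0,"wy": 0,"wz": 0,"grip": -0.89},
])

```text
time: 33.98
ee_pos: [0.5935, 0.3124, 0.2074]
eef_rot: [3.109, -0.164, 0.416]
wrist_force: [0.0, 1.1, -3.1]
finger_gap: 0.0256
grip_force: 25.0
```

```bash
python3 -c "
from lap import *
place('b',1)"
```

```text
sd [0.0009 0.0005 0.0021] p [0.5918 0.3114 0.2038]
[0.5918 0.3114 0.2038] 0.025579201963303492
0 [{x:0.024,y:0.193,z:0.005,wx:-0.0,wy:-0.038,wz:-0.009,grip:-0.89},{x:0.024,y:0.192,z:0.004,wx:-0.0,wy:-0.038,wz:-0.009,grip:-0.89},{x:0.023,y:0.193,z:0.003,wx:-0.001,wy:-0.039,wz:-0.008,grip:-0.89},{x:0.022,y:0.193,z:0.003,wx:0.0,wy:-0.038,wz:-0.009,grip:-0.89},{x:0.021,y:0.193,z:0.003,wx:0.0,wy:-0.038,wz:-0.009,grip:-0.89},{x:0.02,y:0.193,z:0.002,wx:-0.0,wy:-0.038,wz:-0.009,grip:-0.89},{x:0.02,y:0.193,z:0.002,wx:-0.0,wy:-0.038,wz:-0.009,grip:-0.89},{x:0.018,y:0.193,z:0.002,wx:-0.0,wy:-0.039,wz:-0.008,grip:-0.89},{x:0.018,y:0.193,z:0.001,wx:-0.001,wy:-0.038,wz:-0.009,grip:-0.89},{x:0.017,y:0.194,z:0.001,wx:0.0,wy:-0.038,wz:-0.009,grip:-0.89},{x:0.016,y:0.193,z:0.001,wx:-0.0,wy:-0.038,wz:-0.009,grip:-0.89},{x:0.015,y:0.194,z:0.0,wx:-0.0,wy:-0.038,wz:-0.009,grip:-0.89}]
12 [{x:0.015,y:0.193,z:0.0,wx:-0.0,wy:-0.039,wz:-0.008,grip:-0.89},{grip:-0.89},{x:-0.0,y:0.0,z:0.11,wx:-0.0,wy:0.0,wz:-0.0,grip:-0.89},{x:-0.0,y:0.0,z:0.11,wx:-0.0,wy:0.0,wz:-0.0,grip:-0.89},{x:-0.0,y:0.0,z:0.11,wx:-0.0,wy:0.0,wz:-0.0,grip:-0.89},{x:-0.0,y:0.0,z:0.11,wx:-0.0,wy:0.0,wz:-0.0,grip:-0.89},{grip:-0.89},{grip:0.1},{grip:0.1},{x:-0.0,y:0.0,z:-0.2,wx:-0.0,wy:0.0,wz:-0.0,grip:0.23},{x:-0.0,y:0.0,z:-0.2,wx:-0.0,wy:0.0,wz:-0.0,grip:0.23}]
```

Call:
apply_moves([
  {"x": 0.024,"y": 0.193,"z": 0.005,"wx": 0,"wy": -0.038,"wz": -0.009,"grip": -0.89},
  {"x": 0.024,"y": 0.192,"z": 0.004,"wx": 0,"wy": -0.038,"wz": -0.009,"grip": -0.89},
  {"x": 0.023,"y": 0.193,"z": 0.003,"wx": -0.001,"wy": -0.039,"wz": -0.008,"grip": -0.89},
  {"x": 0.022,"y": 0.193,"z": 0.003,"wx": 0,"wy": -0.038,"wz": -0.009,"grip": -0.89},
  {"x": 0.021,"y": 0.193,"z": 0.003,"wx": 0,"wy": -0.038,"wz": -0.009,"grip": -0.89},
  {"x": 0.02,"y": 0.193,"z": 0.002,"wx": 0,"wy": -0.038,"wz": -0.009,"grip": -0.89},
  {"x": 0.02,"y": 0.193,"z": 0.002,"wx": 0,"wy": -0.038,"wz": -0.009,"grip": -0.89},
  {"x": 0.018,"y": 0.193,"z": 0.002,"wx": 0,"wy": -0.039,"wz": -0.008,"grip": -0.89},
  {"x": 0.018,"y": 0.193,"z": 0.001,"wx": -0.001,"wy": -0.038,"wz": -0.009,"grip": -0.89},
  {"x": 0.017,"y": 0.194,"z": 0.001,"wx": 0,"wy": -0.038,"wz": -0.009,"grip": -0.89},
  {"x": 0.016,"y": 0.193,"z": 0.001,"wx": 0,"wy": -0.038,"wz": -0.009,"grip": -0.89},
  {"x": 0.015,"y": 0.194,"z": 0,"wx": 0,"wy": -0.038,"wz": -0.009,"grip": -0.89},
])

```text
time: 35.72
ee_pos: [0.6056, -0.2722, 0.2031]
eef_rot: [-3.14, 0.077, -0.029]
wrist_force: [-0.0, 0.8, -1.7]
finger_gap: 0.0258
grip_force: 25.0
```

Call:
apply_moves([
  {"x": 0.015,"y": 0.193,"z": 0,"wx": 0,"wy": -0.039,"wz": -0.008,"grip": -0.89},
  {"x": 0,"y": 0,"z": 0,"wx": 0,"wy": 0,"wz": 0,"grip": -0.89},
  {"x": 0,"y": 0,"z": 0.11,"wx": 0,"wy": 0,"wz": 0,"grip": -0.89},
  {"x": 0,"y": 0,"z": 0.11,"wx": 0,"wy": 0,"wz": 0,"grip": -0.89},
  {"x": 0,"y": 0,"z": 0.11,"wx": 0,"wy": 0,"wz": 0,"grip": -0.89},
  {"x": 0,"y": 0,"z": 0.11,"wx": 0,"wy": 0,"wz": 0,"grip": -0.89},
  {"x": 0,"y": 0,"z": 0,"wx": 0,"wy": 0,"wz": 0,"grip": -0.89},
  {"x": 0,"y": 0,"z": 0,"wx": 0,"wy": 0,"wz": 0,"grip": 0.1},
  {"x": 0,"y": 0,"z": 0,"wx": 0,"wy": 0,"wz": 0,"grip": 0.1},
  {"x": 0,"y": 0,"z": -0.2,"wx": 0,"wy": 0,"wz": 0,"grip": 0.23},
  {"x": 0,"y": 0,"z": -0.22,"wx": 0,"wy": 0,"wz": 0,"grip": 0.23},
  {"x": 0,"y": 0,"z": 0,"wx": 0,"wy": 0,"wz": 0,"grip": 0.23},
])

```text
time: 37.22
ee_pos: [0.61, -0.3203, 0.2062]
eef_rot: [3.136, -0.071, 0.018]
wrist_force: [0.2, -0.8, 0.5]
finger_gap: 0.056
grip_force: 0.0
```

```bash
python3 -c "
from lap import *
pick('b',[.49,.137])
s=shot('side');t=shot('top')
m=np.zeros((600,800,3),np.uint8)
m[:480,:480]=cv2.resize(s['frame'][210:350,180:320,::-1],(480,480),interpolation=cv2.INTER_CUBIC)
m[:320,480:]=cv2.resize(t['frame'][165:265,155:255,::-1],(320,320),interpolation=cv2.INTER_CUBIC)
cv2.imwrite('pics/g3.png',m)"
```

```text
b [0.493  0.1357 0.056 ] -0.045750178050362224 (0.04661012813448906, 0.07817304134368896)
sd [0.0007 0.0004 0.0018] p [ 0.6072 -0.3188  0.1997]
0 [{x:-0.067,y:-0.18,z:0.01,wx:-0.001,wy:0.05,wz:-0.0,grip:0.23},{x:-0.066,y:-0.18,z:0.007,wx:-0.002,wy:0.049,wz:-0.0,grip:0.23},{x:-0.067,y:-0.18,z:0.006,wx:-0.001,wy:0.05,wz:-0.0,grip:0.23},{x:-0.068,y:-0.18,z:0.004,wx:-0.001,wy:0.049,wz:-0.0,grip:0.23},{x:-0.067,y:-0.18,z:0.002,wx:-0.002,wy:0.05,wz:-0.0,grip:0.23},{x:-0.067,y:-0.179,z:0.001,wx:-0.001,wy:0.05,wz:-0.0,grip:0.23},{x:-0.067,y:-0.18,z:-0.002,wx:-0.001,wy:0.049,wz:-0.0,grip:0.23},{x:-0.067,y:-0.18,z:-0.003,wx:-0.002,wy:0.05,wz:-0.0,grip:0.23},{x:-0.067,y:-0.18,z:-0.006,wx:-0.001,wy:0.049,wz:-0.0,grip:0.23},{x:-0.067,y:-0.18,z:-0.007,wx:-0.001,wy:0.05,wz:-0.001,grip:0.23},{x:-0.0,y:0.0,z:0.1,wx:-0.0,wy:0.0,wz:0.0,grip:0.23},{x:-0.0,y:0.0,z:0.1,wx:-0.0,wy:0.0,wz:0.0,grip:0.23}]
12 [{x:-0.0,y:0.0,z:0.1,wx:-0.0,wy:0.0,wz:0.0,grip:0.23},{x:-0.0,y:0.0,z:0.1,wx:-0.0,wy:0.0,wz:0.0,grip:0.23},{grip:-0.89},{grip:-0.89},{grip:-0.89},{x:0.034,y:0.001,z:-0.129,wx:-0.0,wy:0.0,wz:0.0,grip:-0.89},{x:0.034,y:0.001,z:-0.129,wx:-0.0,wy:0.0,wz:0.0,grip:-0.89},{x:0.034,y:0.001,z:-0.128,wx:-0.0,wy:0.0,wz:0.0,grip:-0.89}]
```

View pics/g3.png

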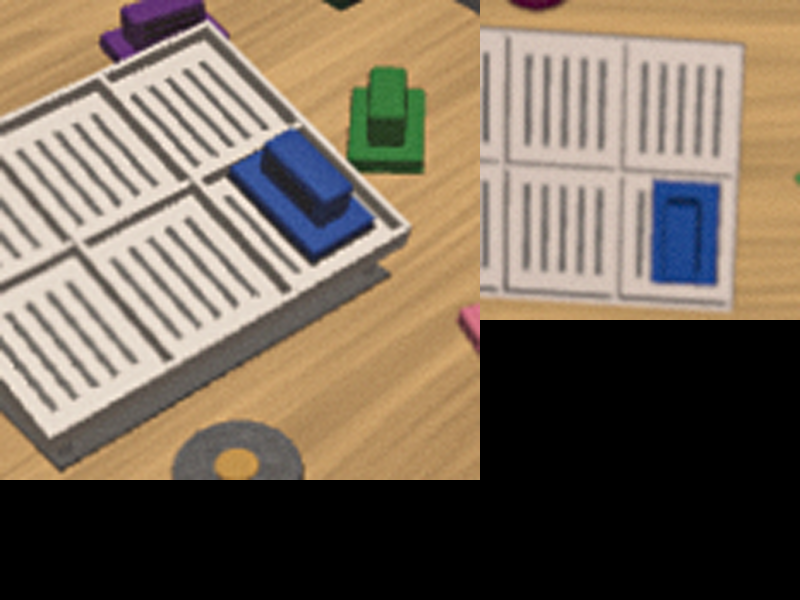

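The last blue lap lies flat in its compartment (top crop (687,232)), shifted a few millimetres towards the right-hand rim. There is room to grip it.

Call:
apply_moves([
  {"x": -0.067,"y": -0.18,"z": 0.01,"wx": -0.001,"wy": 0.05,"wz": 0,"grip": 0.23},
  {"x": -0.066,"y": -0.18,"z": 0.007,"wx": -0.002,"wy": 0.049,"wz": 0,"grip": 0.23},
  {"x": -0.067,"y": -0.18,"z": 0.006,"wx": -0.001,"wy": 0.05,"wz": 0,"grip": 0.23},
  {"x": -0.068,"y": -0.18,"z": 0.004,"wx": -0.001,"wy": 0.049,"wz": 0,"grip": 0.23},
  {"x": -0.067,"y": -0.18,"z": 0.002,"wx": -0.002,"wy": 0.05,"wz": 0,"grip": 0.23},
  {"x": -0.067,"y": -0.179,"z": 0.001,"wx": -0.001,"wy": 0.05,"wz": 0,"grip": 0.23},
  {"x": -0.067,"y": -0.18,"z": -0.002,"wx": -0.001,"wy": 0.049,"wz": 0,"grip": 0.23},
  {"x": -0.067,"y": -0.18,"z": -0.003,"wx": -0.002,"wy": 0.05,"wz": 0,"grip": 0.23},
  {"x": -0.067,"y": -0.18,"z": -0.006,"wx": -0.001,"wy": 0.049,"wz": 0,"grip": 0.23},
  {"x": -0.067,"y": -0.18,"z": -0.007,"wx": -0.001,"wy": 0.05,"wz": 0,"grip": 0.23},
  {"x": 0,"y": 0,"z": 0.1,"wx": 0,"wy": 0,"wz": 0,"grip": 0.23},
  {"x": 0,"y": 0,"z": 0.1,"wx": 0,"wy": 0,"wz": 0,"grip": 0.23},
])

```text
time: 39.12
ee_pos: [0.4741, 0.1379, 0.127]
eef_rot: [3.103, -0.066, 0.406]
wrist_force: [-0.2, -0.8, 0.3]
finger_gap: 0.0562
grip_force: 0.0
```

Call:
apply_moves([
  {"x": 0,"y": 0,"z": 0.1,"wx": 0,"wy": 0,"wz": 0,"grip": 0.23},
  {"x": 0,"y": 0,"z": 0.1,"wx": 0,"wy": 0,"wz": 0,"grip": 0.23},
  {"x": 0,"y": 0,"z": 0,"wx": 0,"wy": 0,"wz": 0,"grip": 0.23},
  {"x": 0,"y": 0,"z": 0,"wx": 0,"wy": 0,"wz": 0,"grip": -0.89},
  {"x": 0,"y": 0,"z": 0,"wx": 0,"wy": 0,"wz": 0,"grip": -0.89},
  {"x": 0,"y": 0,"z": 0,"wx": 0,"wy": 0,"wz": 0,"grip": -0.89},
  {"x": 0.034,"y": 0.001,"z": -0.129,"wx": 0,"wy": 0,"wz": 0,"grip": -0.89},
  {"x": 0.034,"y": 0.001,"z": -0.129,"wx": 0,"wy": 0,"wz": 0,"grip": -0.89},
  {"x": 0.034,"y": 0.001,"z": -0.129,"wx": 0,"wy": 0,"wz": 0,"grip": -0.89},
  {"x": 0,"y": 0,"z": 0,"wx": 0,"wy": 0,"wz": 0,"grip": -0.89},
])

```text
time: 40.38
ee_pos: [0.4883, 0.1363, 0.182]
eef_rot: [3.103, -0.071, 0.415]
wrist_force: [-0.5, 0.2, -2.6]
finger_gap: 0.0256
grip_force: 25.0
```

```bash
python3 -c "
from lap import *
place('b',0)"
```

```text
sd [0.001  0.0004 0.0017] p [0.4864 0.1357 0.1791]
[0.4864 0.1357 0.1791] 0.02610492545272925
0 [{x:0.021,y:0.18,z:-0.004,wx:0.001,wy:-0.05,wz:-0.0,grip:-0.89},{x:0.02,y:0.179,z:-0.004,wx:0.001,wy:-0.049,wz:-0.0,grip:-0.89},{x:0.02,y:0.18,z:-0.005,wx:0.002,wy:-0.05,wz:-0.0,grip:-0.89},{x:0.021,y:0.18,z:-0.006,wx:0.001,wy:-0.049,wz:-0.0,grip:-0.89},{x:0.02,y:0.179,z:-0.007,wx:0.001,wy:-0.05,wz:-0.0,grip:-0.89},{x:0.019,y:0.18,z:-0.007,wx:0.001,wy:-0.05,wz:-0.0,grip:-0.89},{x:0.02,y:0.18,z:-0.007,wx:0.002,wy:-0.049,wz:-0.0,grip:-0.89},{x:0.02,y:0.179,z:-0.008,wx:0.001,wy:-0.05,wz:-0.0,grip:-0.89},{x:0.019,y:0.18,z:-0.009,wx:0.001,wy:-0.049,wz:-0.0,grip:-0.89},{x:0.019,y:0.18,z:-0.01,wx:0.001,wy:-0.05,wz:-0.001,grip:-0.89},{grip:-0.89},{x:-0.0,y:-0.0,z:0.11,wx:0.0,wy:-0.0,wz:0.0,grip:-0.89}]
12 [{x:-0.0,y:-0.0,z:0.11,wx:0.0,wy:-0.0,wz:0.0,grip:-0.89},{x:-0.0,y:-0.0,z:0.11,wx:0.0,wy:-0.0,wz:0.0,grip:-0.89},{x:-0.0,y:-0.001,z:0.11,wx:0.0,wy:-0.0,wz:0.0,grip:-0.89},{grip:-0.89},{grip:0.1},{grip:0.1},{x:-0.0,y:0.0,z:-0.2,wx:0.0,wy:-0.0,wz:0.0,grip:0.23},{x:-0.0,y:0.001,z:-0.2,wx:0.0,wy:-0.0,wz:0.0,grip:0.23}]
```

Call:
apply_moves([
  {"x": 0.021,"y": 0.18,"z": -0.004,"wx": 0.001,"wy": -0.05,"wz": 0,"grip": -0.89},
  {"x": 0.02,"y": 0.179,"z": -0.004,"wx": 0.001,"wy": -0.049,"wz": 0,"grip": -0.89},
  {"x": 0.02,"y": 0.18,"z": -0.005,"wx": 0.002,"wy": -0.05,"wz": 0,"grip": -0.89},
  {"x": 0.021,"y": 0.18,"z": -0.006,"wx": 0.001,"wy": -0.049,"wz": 0,"grip": -0.89},
  {"x": 0.02,"y": 0.179,"z": -0.007,"wx": 0.001,"wy": -0.05,"wz": 0,"grip": -0.89},
  {"x": 0.019,"y": 0.18,"z": -0.007,"wx": 0.001,"wy": -0.05,"wz": 0,"grip": -0.89},
  {"x": 0.02,"y": 0.18,"z": -0.007,"wx": 0.002,"wy": -0.049,"wz": 0,"grip": -0.89},
  {"x": 0.02,"y": 0.179,"z": -0.008,"wx": 0.001,"wy": -0.05,"wz": 0,"grip": -0.89},
  {"x": 0.019,"y": 0.18,"z": -0.009,"wx": 0.001,"wy": -0.049,"wz": 0,"grip": -0.89},
  {"x": 0.019,"y": 0.18,"z": -0.01,"wx": 0.001,"wy": -0.05,"wz": -0.001,"grip": -0.89},
  {"x": 0,"y": 0,"z": 0,"wx": 0,"wy": 0,"wz": 0,"grip": -0.89},
  {"x": 0,"y": 0,"z": 0.11,"wx": 0,"wy": 0,"wz": 0,"grip": -0.89},
])

```text
time: 42.12
ee_pos: [0.5144, -0.3157, 0.1773]
eef_rot: [3.139, -0.072, 0.005]
wrist_force: [-0.4, -0.1, -3.2]
finger_gap: 0.0259
grip_force: 25.0
```

Call:
apply_moves([
  {"x": 0,"y": 0,"z": 0.11,"wx": 0,"wy": 0,"wz": 0,"grip": -0.89},
  {"x": 0,"y": 0,"z": 0.11,"wx": 0,"wy": 0,"wz": 0,"grip": -0.89},
  {"x": 0,"y": 0,"z": 0.11,"wx": 0,"wy": 0,"wz": 0,"grip": -0.89},
  {"x": 0,"y": 0,"z": 0,"wx": 0,"wy": 0,"wz": 0,"grip": -0.89},
  {"x": 0,"y": 0,"z": 0,"wx": 0,"wy": 0,"wz": 0,"grip": 0.1},
  {"x": 0,"y": 0,"z": 0,"wx": 0,"wy": 0,"wz": 0,"grip": 0.1},
  {"x": 0,"y": 0,"z": -0.2,"wx": 0,"wy": 0,"wz": 0,"grip": 0.1},
  {"x": 0,"y": 0,"z": -0.22,"wx": 0,"wy": 0,"wz": 0,"grip": 0.1},
  {"x": -0.22,"y": 0,"z": 0,"wx": 0,"wy": 0,"wz": 0,"grip": -0.43},
  {"x": -0.22,"y": 0,"z": 0,"wx": 0,"wy": 0,"wz": 0,"grip": -0.43},
  {"x": -0.22,"y": -0.1,"z": 0,"wx": 0,"wy": 0,"wz": 0,"grip": -0.43},
  {"x": 0,"y": 0,"z": 0,"wx": 0,"wy": 0,"wz": 0,"grip": -0.43},
])

```text
time: 43.62
ee_pos: [0.3458, -0.2802, 0.1996]
eef_rot: [-3.139, 0.072, 0.003]
wrist_force: [0.3, -1.2, 0.9]
finger_gap: 0.0259
grip_force: 0.0
```

```bash
python3 -c "
from lap import *
s=shot('side');t=shot('top');print(ctrl.state()['ee_pos'])
m=np.zeros((600,800,3),np.uint8)
m[:,:440]=cv2.resize(t['frame'][150:270,320:408,::-1],(440,600),interpolation=cv2.INTER_CUBIC) if 0 else cv2.resize(t['frame'][140:270,325:420,::-1],(440,600),interpolation=cv2.INTER_CUBIC)
m[:360,440:]=cv2.resize(s['frame'][130:230,290:390,::-1],(360,360),interpolation=cv2.INTER_CUBIC)
cv2.imwrite('pics/d2.png',m)
sc=np.array([440/95,600/130])
for k in(.088,0,-.088):
  for a in(.081,.213):
    f=hm+a*X+k*Y;f[2]=.0944;print(k,a,(proj(t,f)-[325,140])*sc)"
```

```text
[ 0.3501 -0.283   0.2005]
0.088 0.081 [[ 35.1799 427.7058]]
0.088 0.213 [[ 41.5137 172.12  ]]
0 0.081 [[205.8835 433.1688]]
0 0.213 [[210.8217 178.2829]]
-0.088 0.081 [[375.3297 438.5414]]
-0.088 0.213 [[378.8937 184.461 ]]
```

View pics/d2.png

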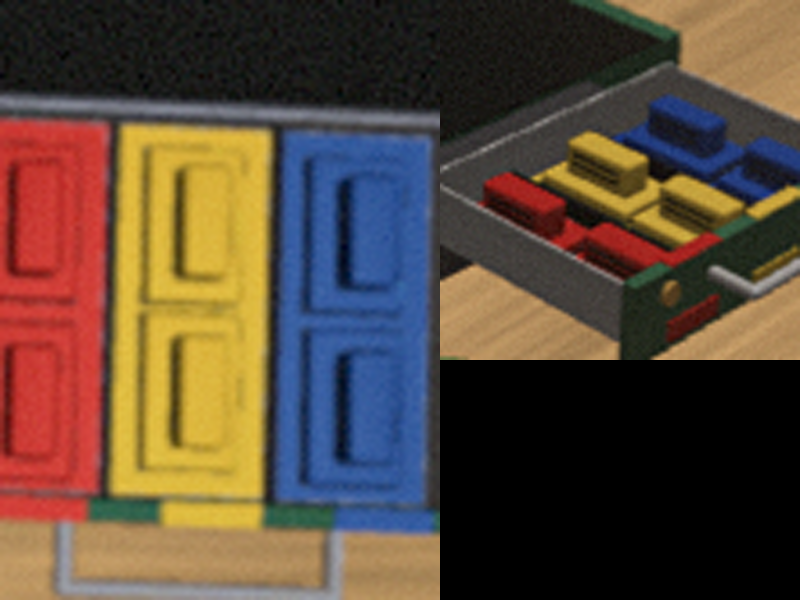

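All six laps lie flat in their own colours. In the top crop the grips are at red (40,218)/(36,400), yellow (203,222)/(203,390) and blue (373,232)/(372,407), all inside the allowed windows. Next I take the handle and push.

```bash
python3 -c "
from lap import *
Rh=rot(np.pi/2-.045);h=np.array([.417,-.2226,0])
Plan().to(h+[0,0,.19],Rh,26).wait(26,2).to(h+[0,0,.087],Rh,26,step=.03).out()"
```

```text
sd [0.0004 0.0002 0.0003] p [ 0.3509 -0.2833  0.2002]
0 [{x:0.028,y:-0.028,z:0.005,wx:0.001,wy:-0.0,wz:-0.333,grip:-0.43},{x:0.033,y:-0.023,z:0.004,wx:0.0,wy:-0.0,wz:-0.333,grip:-0.43},{x:0.036,y:-0.017,z:0.005,wx:0.001,wy:-0.0,wz:-0.334,grip:-0.43},{x:0.039,y:-0.011,z:0.004,wx:0.001,wy:-0.001,wz:-0.333,grip:-0.43},{x:0.039,y:-0.003,z:0.005,wx:0.0,wy:0.0,wz:-0.333,grip:-0.43},{x:0.04,y:0.003,z:0.004,wx:0.001,wy:0.0,wz:-0.333,grip:-0.43},{x:0.039,y:0.01,z:0.005,wx:0.0,wy:-0.0,wz:-0.334,grip:-0.43},{x:0.036,y:0.017,z:0.005,wx:0.001,wy:-0.0,wz:-0.333,grip:-0.43},{x:0.032,y:0.023,z:0.004,wx:0.0,wy:-0.0,wz:-0.333,grip:-0.43},{grip:-0.43},{grip:-0.43},{x:0.0,y:-0.0,z:0.103,wx:0.0,wy:-0.0,wz:-0.0,grip:-0.43}]
12 [{x:0.0,y:-0.0,z:0.103,wx:0.0,wy:-0.0,wz:-0.0,grip:-0.43},{x:0.0,y:-0.0,z:0.103,wx:0.0,wy:-0.0,wz:-0.0,grip:-0.43},{x:0.0,y:-0.0,z:0.103,wx:0.001,wy:-0.0,wz:-0.0,grip:-0.43}]
```

Call:
apply_moves([
  {"x": 0.028,"y": -0.028,"z": 0.005,"wx": 0.001,"wy": 0,"wz": -0.333,"grip": -0.43},
  {"x": 0.033,"y": -0.023,"z": 0.004,"wx": 0,"wy": 0,"wz": -0.333,"grip": -0.43},
  {"x": 0.036,"y": -0.017,"z": 0.005,"wx": 0.001,"wy": 0,"wz": -0.334,"grip": -0.43},
  {"x": 0.039,"y": -0.011,"z": 0.004,"wx": 0.001,"wy": 0,"wz": -0.333,"grip": -0.43},
  {"x": 0.039,"y": -0.003,"z": 0.005,"wx": 0,"wy": 0,"wz": -0.333,"grip": -0.43},
  {"x": 0.04,"y": 0.003,"z": 0.004,"wx": 0.001,"wy": 0,"wz": -0.333,"grip": -0.43},
  {"x": 0.039,"y": 0.01,"z": 0.005,"wx": 0,"wy": 0,"wz": -0.334,"grip": -0.43},
  {"x": 0.036,"y": 0.017,"z": 0.005,"wx": 0.001,"wy": 0,"wz": -0.333,"grip": -0.43},
  {"x": 0.032,"y": 0.023,"z": 0.004,"wx": 0,"wy": 0,"wz": -0.333,"grip": -0.43},
  {"x": 0,"y": 0,"z": 0,"wx": 0,"wy": 0,"wz": 0,"grip": -0.43},
  {"x": 0,"y": 0,"z": 0,"wx": 0,"wy": 0,"wz": 0,"grip": -0.43},
])

```text
time: 45.35
ee_pos: [0.4161, -0.2222, 0.1892]
eef_rot: [-2.272, -2.167, -0.0]
wrist_force: [-1.1, -0.1, 0.5]
finger_gap: 0.0259
grip_force: 0.0
```

```bash
python3 -c "
from lap import *
Rh=rot(np.pi/2-.045);h=np.array([.417,-.2226,0])
P=Plan();print(R.from_matrix(P.R.T@Rh).as_rotvec());P.to(h+[0,0,.087],Rh,26,step=.03).out()"
```

```text
sd [0.0001 0.     0.0001] p [ 0.4159 -0.2223  0.1894]
[-0.0013 -0.0016 -0.0019]
0 [{x:-0.0,y:0.001,z:0.102,wx:-0.001,wy:-0.001,wz:-0.001,grip:-0.43},{x:-0.001,y:0.001,z:0.103,wx:-0.0,wy:-0.001,wz:-0.001,grip:-0.43},{x:-0.0,y:0.002,z:0.102,wx:-0.001,wy:-0.0,wz:-0.001,grip:-0.43},{x:-0.001,y:0.001,z:0.103,wx:-0.0,wy:-0.001,wz:-0.001,grip:-0.43}]
```

Call:
apply_moves([
  {"x": 0,"y": 0.001,"z": 0.102,"wx": 0,"wy": 0,"wz": 0,"grip": -0.43},
  {"x": 0,"y": 0.001,"z": 0.103,"wx": 0,"wy": 0,"wz": 0,"grip": -0.43},
  {"x": 0,"y": 0.001,"z": 0.102,"wx": 0,"wy": 0,"wz": 0,"grip": -0.43},
  {"x": 0,"y": 0.001,"z": 0.103,"wx": 0,"wy": 0,"wz": 0,"grip": -0.43},
  {"x": 0,"y": 0,"z": 0,"wx": 0,"wy": 0,"wz": 0,"grip": -0.43},
  {"x": 0,"y": 0,"z": 0,"wx": 0,"wy": 0,"wz": 0,"grip": -0.95},
  {"x": 0,"y": 0,"z": 0,"wx": 0,"wy": 0,"wz": 0,"grip": -0.95},
  {"x": 0,"y": 0,"z": 0,"wx": 0,"wy": 0,"wz": 0,"grip": -0.95},
])

```text
time: 46.6
ee_pos: [0.4174, -0.2224, 0.0881]
eef_rot: [2.271, 2.17, 0.002]
wrist_force: [-0.4, -1.5, 3.6]
finger_gap: 0.009
grip_force: 25.0
```

Call:
apply_moves([
  {"x": 0,"y": 0.03,"z": 0,"wx": 0,"wy": 0,"wz": 0,"grip": -0.95},
  {"x": 0,"y": 0.06,"z": 0,"wx": 0,"wy": 0,"wz": 0,"grip": -0.95},
  {"x": 0,"y": 0.08,"z": 0,"wx": 0,"wy": 0,"wz": 0,"grip": -0.95},
  {"x": 0,"y": 0.08,"z": 0,"wx": 0,"wy": 0,"wz": 0,"grip": -0.95},
  {"x": 0,"y": 0.08,"z": 0,"wx": 0,"wy": 0,"wz": 0,"grip": -0.95},
  {"x": 0,"y": 0.08,"z": 0,"wx": 0,"wy": 0,"wz": 0,"grip": -0.95},
  {"x": 0,"y": 0.08,"z": 0,"wx": 0,"wy": 0,"wz": 0,"grip": -0.95},
  {"x": 0,"y": 0.08,"z": 0,"wx": 0,"wy": 0,"wz": 0,"grip": -0.95},
  {"x": 0,"y": 0.08,"z": 0,"wx": 0,"wy": 0,"wz": 0,"grip": -0.95},
  {"x": 0,"y": 0.06,"z": 0,"wx": 0,"wy": 0,"wz": 0,"grip": -0.95},
  {"x": 0,"y": 0.04,"z": 0,"wx": 0,"wy": 0,"wz": 0,"grip": -0.95},
  {"x": 0,"y": 0.02,"z": 0,"wx": 0,"wy": 0,"wz": 0,"grip": -0.95},
])

```text
time: 48.1
ee_pos: [0.6102, -0.2322, 0.0881]
eef_rot: [2.269, 2.17, -0.001]
wrist_force: [-2.8, -4.3, 6.6]
finger_gap: 0.0092
grip_force: 25.0
```

Call:
apply_moves([
  {"x": 0,"y": 0.02,"z": 0,"wx": 0,"wy": 0,"wz": 0,"grip": -0.95},
  {"x": 0,"y": 0.02,"z": 0,"wx": 0,"wy": 0,"wz": 0,"grip": -0.95},
  {"x": 0,"y": 0,"z": 0,"wx": 0,"wy": 0,"wz": 0,"grip": -0.95},
])

```text
time: 48.48
ee_pos: [0.6205, -0.2327, 0.0881]
eef_rot: [2.269, 2.169, 0.001]
wrist_force: [1.3, -5.3, 5.2]
finger_gap: 0.009
grip_force: 25.0
```

Call:
apply_moves([
  {"x": 0,"y": 0.012,"z": 0,"wx": 0,"wy": 0,"wz": 0,"grip": -0.95},
  {"x": 0,"y": 0.008,"z": 0,"wx": 0,"wy": 0,"wz": 0,"grip": -0.95},
  {"x": 0,"y": 0,"z": 0,"wx": 0,"wy": 0,"wz": 0,"grip": -0.95},
])

```text
time: 48.85
ee_pos: [0.6219, -0.2328, 0.0881]
eef_rot: [-2.268, -2.169, 0.007]
wrist_force: [-8.5, -5.7, 9.9]
finger_gap: 0.0096
grip_force: 25.0
```

Stopped against the end at 0.205 m, with a reaction of −8.5 N. I press a little more to be sure, then ease off, open and rise.

Call:
apply_moves([
  {"x": 0,"y": 0.01,"z": 0,"wx": 0,"wy": 0,"wz": 0,"grip": -0.95},
  {"x": 0,"y": 0,"z": 0,"wx": 0,"wy": 0,"wz": 0,"grip": -0.95},
  {"x": 0,"y": -0.016,"z": 0,"wx": 0,"wy": 0,"wz": 0,"grip": -0.95},
  {"x": 0,"y": 0,"z": 0,"wx": 0,"wy": 0,"wz": 0,"grip": -0.5},
  {"x": 0,"y": 0,"z": 0,"wx": 0,"wy": 0,"wz": 0,"grip": -0.5},
  {"x": 0,"y": 0,"z": -0.1,"wx": 0,"wy": 0,"wz": 0,"grip": -0.5},
  {"x": 0,"y": 0,"z": -0.15,"wx": 0,"wy": 0,"wz": 0,"grip": -0.5},
  {"x": 0,"y": 0,"z": -0.2,"wx": 0,"wy": 0,"wz": 0,"grip": -0.5},
  {"x": 0,"y": -0.22,"z": 0,"wx": 0,"wy": 0,"wz": 0,"grip": -0.5},
  {"x": 0,"y": -0.22,"z": 0,"wx": 0,"wy": 0,"wz": 0,"grip": -0.5},
  {"x": 0,"y": -0.2,"z": 0,"wx": 0,"wy": 0,"wz": 0,"grip": -0.5},
  {"x": 0,"y": 0,"z": 0,"wx": 0,"wy": 0,"wz": 0,"grip": -0.5},
])

```text
time: 50.35
ee_pos: [0.4597, -0.2229, 0.1991]
eef_rot: [-2.269, -2.166, 0.0]
wrist_force: [1.1, -0.0, 0.3]
finger_gap: 0.0228
grip_force: 0.0
```

```bash
python3 -c "
from lap import *
s=shot('side');t=shot('top');print(ctrl.state()['ee_pos'])
m=np.zeros((600,800,3),np.uint8)
m[:300,:]=cv2.resize(t['frame'][140:200,310:470,::-1],(800,300),interpolation=cv2.INTER_CUBIC)
m[300:,:400]=cv2.resize(s['frame'][125:215,260:380,::-1],(400,300),interpolation=cv2.INTER_CUBIC)
cv2.imwrite('pics/e.png',m)
for x in (.622,.610):print(x,(proj(t,[[x+.003,-.162,.0904],[x-.003,-.302,.0904]])-[310,140])*5)"
```

```text
[ 0.4634 -0.224   0.1996]
0.622 [[155.6163 205.3428]
 [444.5865 215.2352]]
0.61 [[156.1597 230.2484]
 [445.34   240.0253]]
```

View pics/e.png

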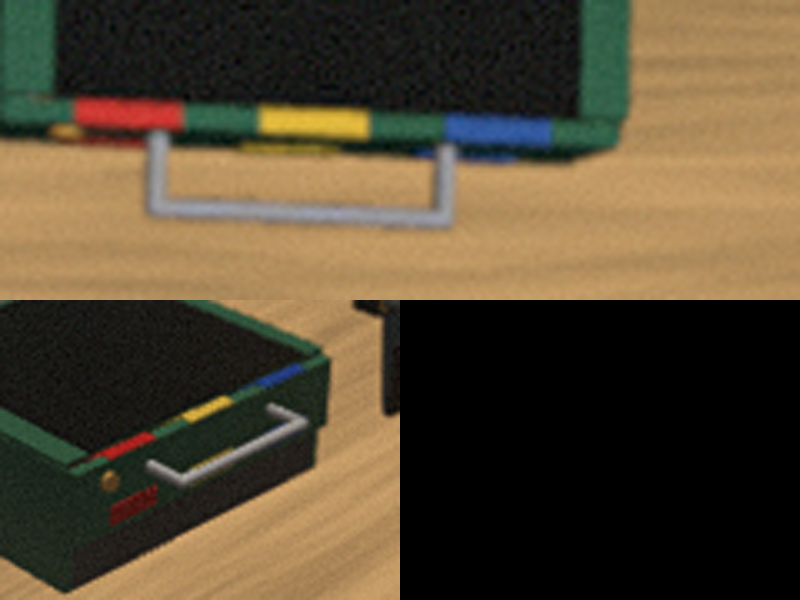

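The picture shows the front flush with the chest and the bar at (155,208) to (447,217), matching the fully shut position (205/215 px) within 1–2 mm. I hand in.

```bash
python3 -c "
from bench import ctrl
print(ctrl.close_job())"
```

```text
the job is handed in; nothing more can be done
None
```

All six laps lie flat in the compartments of their own colours, the drawer is gently pushed shut (within about 1–2 mm by camera), and the job was handed in at about 50 s; no verdict came back.

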